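# Load the bonding kit: clamp the bracket, lay down the cartridge

### The arm

A 6-joint arm with a two-finger parallel gripper is mounted at the origin on the work surface. World frame = base frame: x ahead of the robot, y to its left, z up, the work surface at z = 0. Lengths are in m, angles in rad, forces in N, time in s.
With the tool pointing down it reaches from about 0.25 to 0.775 m from the base axis. Payload 4 kg.
Tool frame: the origin (TCP) lies on the centre line of the jaws, within the pads' length; the fingertips stand 17 mm ahead of it and the grasp point (between the pads) lies 2 mm behind it; z points along the fingers, y is the line along which they close (so a half turn about z gives the same grasp; the last joint's range is limited). The gripper opens to 94 mm and grips with 3 to 60 N. Pads are 16 mm wide; open, the fingers measure 119 mm over their backs; the gripper's body (75 mm by 177 mm) begins 78 mm behind the grasp point.
Start: joints at [1.092, 0.087, 1.371, -0, 1.684, -0.103], TCP at [0.202, 0.512, 0.223] pointing down, gripper open.
Joint ranges: [-3.1, 3.1], [-0.76, 2.03], [0.27, 2.55], [-1.08, 4.22], [0.17, 2.65], [-2.57, 2.57]. Speed limits (rad/s): [2.79, 2.79, 3.14, 3.14, 3.14, 3.14].

### API

Orientations are given as [roll, pitch, yaw] about the fixed x, y, z axes, in that order (R = Rz(yaw) Ry(pitch) Rx(roll)).
In Python, from bench import robot gives the robot as it stands.
- The arm moves only by the tool servo_tool, never from a script. Its argument "plan" is a list of rows, each a list of 7 numbers: the shift along the tool's x, y, z normalised to -1 to 1, where 1 is 0.1 m, then the turn, a rotation vector about the tool's x, y, z normalised to -1 to 1, where 1 is pi/2 rad, then the finger opening in mm, from 0 to 94. In form: [[x, y, z, ax, ay, az, gripper], ...]. A call has 1 to 12 rows; each row is the pose to reach, as a shift and turn from the pose commanded when the call began, along the tool's axes at that moment; what a row does not reach only later rows make up. A row lasts 1/12 s, in which the tool goes at most 41.7 mm and 7.16 degrees, less where a joint would pass 70% of its speed; a pose out of reach is approached as far as the arm can. A call with a number of a shift or a turn outside -1 to 1 is refused whole. A call with a gripper value outside its range is refused whole. The fingers move at their own pace and stop on an object; the grip force is fixed at half the most. Time passes only in rows, so rows that repeat a pose let the fingers close. It gives the time, the measured TCP pose, the force, the opening and the grip force at its end, in the units of the state.
- robot.get_obs(): the state, without advancing time (a new reading comes with each control period).
- robot.snapshot(name): name is "scene" or "top" or "wrist"; returns the picture (480x640x3 uint8, red, green, blue); there is no depth.
- robot.camera_params(name): a dict with "camera_matrix" (3x3 intrinsics, pixels), "rvec" (rotation vector, rad) and "tvec" (3), from world to camera coordinates, as OpenCV has them; the wrist camera has in their place "tool_from_camera" (4x4, takes a point from camera to tool coordinates, whose origin is the TCP and whose axes are the flange's). Camera axes: x right, y down, z forward; pixel columns grow to the right and rows downward; lengths in m; the calibration is good to about 2 mm. The wrist camera is an equidistant fisheye: a pixel r from the principal point sees the ray r / f radians off the axis. A picture is of the moment at which its call begins: read the wrist's pose just before it. camera_params takes no time and is no camera call.
- robot.close_job(): hands the job in; it is judged then, once.
Trained networks look in the newest picture that a camera, given by its name, has taken for a name from the list of things; names that differ only in an ending like _2 or _b are one class to them, and where a whole thing is asked for, a point or a joint stands for the part that bears it (a point fixed in the world has none). Each returns a list of dicts, best first, with "conf" (0 to 1); they miss things now and then, are a little off and sometimes report something else, mostly with a low value. They report only what shows in the picture. A call takes as long as a camera call. They do not tell look-alikes from the thing itself.
- robot.find_in(thing, camera): "extent" ([centre column, centre row, width, height] in pixels, round what is visible of it).
The state is a dict: "time": time; "joint_positions": joint angles; "qvel": joint speeds; "joint_torque": joint torques, N m; "tool_pos": TCP position; "ee_rot": TCP orientation; "wrist_force": force on the tool from outside, world axes, zero at the start; "wrist_torque": the same for the moment, N m; "width": finger opening in m; "finger_force": force on a finger pad.
Only numpy, scipy, OpenCV 4.12 (cv2) and the standard library are available. Lean on these libraries where they do the work, as an engineer would, in place of code of your own. Each camera call takes 0.05 s, during which the arm holds its last target. There are 200 camera calls.

### The job

Get the bonding job ready: lay the loose flat bracket in the clamping tray, fully home and flat on its bed, its square end held under the lip of the sprung jaw and its tongue in the fork; and lay the standing adhesive cartridge on its side in the cradle, in both saddles with its nozzle over the nozzle fork. Do not force the bracket against the tray, and leave the other things on the bench where they are.

Things in the scene. Friction and masses are not known exactly. Their poses are not given: they have to be found in the camera images.
- tray: Fixed clamping tray, grey base plate 200 x 64 x 8 mm (x -110 to 90). Origin: underside, below the middle of the seated bracket's wide part; z up, x from jaw to fork. The aluminium bed is 28 mm above the underside; it is only 22 mm wide from x = -28 to 40 mm so that fingers can straddle it (free down to the base plate). Guides 38 mm apart, 8 mm over the bed, at x = -43 to -29.
- jaw_rest (a point): On the tray's bed, centre line, under the face of the dark steel sprung jaw at rest (tray x = -39 mm). Jaw 36 mm wide; its lip reaches 7 mm beyond the face over the bed, lip underside 13 mm and top 18 mm above the bed. It slides to -x, at most 16 mm; spring 3 N at first, 0.6 N more per mm. Spring housing behind: x = -109 to -91, 44 mm high. This point does not move with the jaw.
- fork (a point): On the tray's bed, centre line, between the faces of two posts (x = 45 to 57 mm, 12 mm above the bed, 22 mm slot for the tongue, open above). Jaw to posts is 6 mm short for the wide part: with the tongue end raised some 13 degrees the square end goes under the lip and pushes the jaw back, then the tongue end comes down; the spring holds the shoulders against the posts.
- cradle: Fixed cartridge cradle: grey base plate 190 x 64 x 8 mm (x -100 to 90). Origin: underside, midway between two aluminium 90-degree V saddles (12 mm thick, at x = -35 and 35 mm, tops 44 mm above the underside, 44 mm wide); z up. Between the saddles fingers have room down to the base plate. The lying cartridge's axis runs along x, 50 mm above the underside, nozzle towards -x.
- nozzle_fork (a point): Top of the cradle's nozzle fork, centre of its 18 mm slot: two posts at x = -55 to -61 mm, 46 mm above the underside; the nozzle points over it. At the other end a stop for the foot, face at x = 53 mm, 44 mm high. Seated, the foot is near x = 48 and the nozzle tip near x = -70 mm, with some 4 mm of play either way.
- bracket: Loose flat aluminium bracket, 8 mm thick, 80 g: wide part 90 x 34 mm, with a 16 mm wide tongue 30 mm long on one end; three dark holes. It lies flat at the start. Origin: underside, centre of the wide part; x towards the tongue (square end at x = -45, shoulders at +45, tongue end at +75 mm), y across the 34 mm width, z through the thickness; both faces are alike.
- bracket_mid (a point): Centre of the bracket's wide part, at half thickness
- bracket_tip (a point): End of the bracket's tongue, at half thickness, 75 mm from bracket_mid
- cartridge: White adhesive cartridge with grey bands standing upright on its flat foot: body 34 mm in diameter and 95 mm high, then a short cone and a thin nozzle (12 mm in diameter) up to 118 mm; about 130 g, rigid. Origin: centre of the foot; z along its axis to the nozzle.
- cartridge_mid (a point): On the cartridge's axis, 47.5 mm from the foot
- cartridge_tip (a point): Tip of the nozzle, 118 mm from the foot
- tin_tall: Bystander: tin, 90 mm in diameter, 120 mm high, blue band; origin at its underside
- tin_low: Bystander: tin, 84 mm in diameter, 75 mm high, orange band; origin at its underside
- tape_roll: Bystander: roll of amber tape lying flat, 54 mm in diameter, 20 mm high, between tray and cradle
- spatula: Bystander: spatula 180 mm long, lying at the far side
- insert_block: Bystander: aluminium block 40 x 30 x 14 mm, between tray and cradle on the robot's side
- dish: Bystander: white dish, 80 mm in diameter, 30 mm high
There are look-alikes about, which are no part of the job. Several things look just like the cartridge: the one meant starts nearest to the robot's base.

How it is judged:
At the end, for the whole second after the job is handed in: Bracket flat on the tray's bed (3 deg), within 3 mm lengthwise and 4 mm sideways of its place, square end under the lip, tongue in the fork; cartridge in both saddles (4 mm, 4.5 deg; 10 mm lengthwise), nozzle to its fork; both at rest (x of bracket_mid in the frame of tray between -0.003 and 0.003 m and y of bracket_mid in the frame of tray between -0.004 and 0.004 m and z of bracket_mid in the frame of tray between 0.029 and 0.0345 m and angle between the z axis of bracket and the z axis of tray, either way round below 0.05 rad and x of bracket_tip in the frame of tray above 0.07 m and x of cartridge_mid in the frame of cradle between -0.01 and 0.01 m and y of cartridge_mid in the frame of cradle between -0.004 and 0.004 m and z of cartridge_mid in the frame of cradle between 0.046 and 0.054 m and angle between the z axis of cartridge and the x axis of cradle, either way round below 0.08 rad and x of cartridge_tip in the frame of cradle below -0.055 m and linear speed of each of bracket, cartridge below 0.02 m/s); the robot touches nothing.
It fails at once if the bracket is forced against the tray (over 50 N) (contact force between bracket and tray above 50 N).
It fails at once if a bystander is moved by more than 3 cm (distance of any of tin_tall, tin_low, tape_roll, spatula, insert_block, dish from where it was at the start of the episode above 0.03 m).
It also fails if it takes over 72 s, if anything falls off the work surface, if the arm or the gripper's body presses on something with over 40 N, if the wrist force passes 120 N, or if a joint passes its speed limit or range.

## Working session

There is one attempt and no reset: what is moved stays moved. The work goes in short steps, Python scripts to look and compute and a tool call to move; the robot and the scene stay as the last step left them, time stands still between calls to the robot, and variables do not carry over. Pictures are saved under pics/ and viewed, at most 10 in all, crops included, and the job is handed in when it is done.

Besides the shell and the picture viewer there is one more tool, called after "Emit:" by a JSON object that holds its "fn" and its "kwargs", one argument or row to a line. servo_tool: Moves the arm, as the interface text tells. Scaled input: -1 to 1 covers 0.1 m each way for a shift and pi/2 rad each way for a turn. Its arguments: {"type":"object","properties":{"plan":{"type":"array","items":{"type":"array","items":{"type":"number"}}}},"required":["plan"]}

```bash
mkdir -p pics; ls; cat > h.py <<'E'
import numpy as np, cv2
from bench import robot
from scipy.spatial.transform import Rotation as R
def ray(cam,u,v):
    p=robot.camera_params(cam);K=np.array(p["camera_matrix"],float)
    if cam=="wrist":
        o=robot.get_obs();Rt=R.from_euler('xyz',o["ee_rot"]).as_matrix();T=np.array(p["tool_from_camera"])
        x=(u-K[0,2])/K[0,0];y=(v-K[1,2])/K[1,1];r=np.hypot(x,y)+1e-12
        d=np.array([np.sin(r)*x/r,np.sin(r)*y/r,np.cos(r)])
        return Rt@T[:3,3]+np.array(o["tool_pos"]),Rt@T[:3,:3]@d
    Rm=cv2.Rodrigues(np.array(p["rvec"],float))[0];t=np.array(p["tvec"],float).ravel()
    return -Rm.T@t,Rm.T@(np.linalg.inv(K)@[u,v,1])
def at(cam,u,v,z):
    c,d=ray(cam,u,v);return np.round((c+d*(z-c[2])/d[2]),4)
def snap(cam,f):
    im=robot.snapshot(cam);cv2.imwrite(f"pics/{f}.png",cv2.cvtColor(im,cv2.COLOR_RGB2BGR));return im
E
python3 - <<'E'
from h import *
print(robot.get_obs())
for c in("top","scene"):
    snap(c,c+"0")
    print(c,ray(c,320,240),robot.camera_params(c)["camera_matrix"])
    for t in("tray","fork","jaw_rest","cradle","nozzle_fork","bracket","bracket_tip","cartridge","cartridge_tip","tin_tall","tin_low","dish","tape_roll","insert_block","spatula"):
        print(t,[(np.round(d["extent"]).astype(int).tolist(),round(d["conf"],2)) for d in robot.find_in(t,c)[:5]])
E
```

```text
pics
{'time': 0.0, 'joint_positions': array([ 1.09189012e+00,  8.79756338e-02,  1.37220317e+00, -2.20465730e-06,
        1.68356815e+00, -1.03111501e-01]), 'qvel': array([ 0.00045683,  0.00082111, -0.00026273, -0.00233542, -0.00186008,
        0.00047216]), 'joint_torque': array([-7.58355745e-04, -3.40171766e+01, -3.02432334e+01,  7.17326417e-02,
        3.29788565e-02, -1.68277552e-04]), 'tool_pos': array([0.20164306, 0.51118257, 0.22131875]), 'ee_rot': array([-3.13944958e+00, -2.19559352e-04,  2.76579747e+00]), 'wrist_force': array([0.4997731 , 0.82746591, 0.36087304]), 'wrist_torque': array([0.05219427, 0.001039  , 0.04888214]), 'finger_force': 0.0, 'width': 0.09379663380357955}
top (array([ 0.285621  , -0.13771361,  1.46853088]), array([ 0.25162984,  0.01324693, -0.96795682])) [[448.23567651   0.         323.64637557]
 [  0.         448.23567651 248.5903077 ]
 [  0.           0.           1.        ]]
tray [([244, 278, 21, 58], 0.62)]
fork [([243, 277, 23, 60], 0.58), ([321, 264, 30, 59], 0.45)]
jaw_rest [([245, 275, 22, 61], 0.82)]
cradle [([323, 265, 30, 60], 0.59)]
nozzle_fork
[... 1099 characters left out ...]
le_fork [([335, 270, 78, 39], 0.87)]
bracket [([504, 358, 64, 19], 0.91)]
bracket_tip [([505, 362, 57, 17], 0.83), ([421, 313, 79, 61], 0.38)]
cartridge [([253, 221, 14, 36], 0.76), ([301, 215, 14, 34], 0.74), ([284, 187, 9, 34], 0.52), ([281, 165, 10, 20], 0.49), ([254, 258, 31, 41], 0.42)]
cartridge_tip [([281, 190, 13, 28], 0.86), ([254, 221, 13, 34], 0.66), ([302, 215, 14, 43], 0.58), ([279, 169, 9, 15], 0.49), ([504, 359, 64, 23], 0.45)]
tin_tall [([425, 389, 58, 87], 0.6)]
tin_low [([254, 258, 32, 43], 0.63)]
dish [([265, 214, 17, 16], 0.44)]
tape_roll [([351, 297, 26, 22], 0.75)]
insert_block [([398, 280, 20, 16], 0.55), ([303, 218, 15, 38], 0.51)]
spatula [([306, 335, 50, 66], 0.61)]
```

```bash
python3 - <<'E'
import cv2
im=cv2.imread("pics/top0.png");a=cv2.resize(im[195:325,150:510],None,fx=2.2,fy=2.2,interpolation=cv2.INTER_CUBIC)
b=cv2.imread("pics/scene0.png")[150:440,230:560];b=cv2.resize(b,None,fx=1.0,fy=1.0)
cv2.imwrite("pics/c0.png",a)
E
python3 - <<'E'
import sys;sys.path.insert(0,'.')
from h import *
for n,u,v,z in[("tray",244,277,.03),("cradle",322,264,.03),("bracket",183,287,.004),("c394",394,277,.06),("c488",488,313,.06),("c406",406,235,.06),("c460",459,297,.06),("tint",192,218,.06),("tinl",369,218,.04),("dish",438,259,.015),("tape",285,250,.01),("spat",285,204,.0)]:
    p=at("top",u,v,z);print(n,p,np.hypot(*p[:2]).round(3))
E
```

```text
tray [0.5322 0.1272 0.03  ] 0.547
cradle [ 0.5785 -0.1258  0.03  ] 0.592
bracket [0.5007 0.3312 0.004 ] 0.6
c394 [ 0.5331 -0.3557  0.06  ] 0.641
c488 [ 0.423  -0.6464  0.06  ] 0.773
c406 [ 0.6721 -0.398   0.06  ] 0.781
c460 [ 0.4719 -0.5588  0.06  ] 0.731
tint [0.7212 0.3034 0.06  ] 0.782
tinl [ 0.7347 -0.2802  0.04  ] 0.786
dish [ 0.6033 -0.5099  0.015 ] 0.79
tape [ 0.6288 -0.0012  0.01  ] 0.629
spat [0.7942 0.0051 0.    ] 0.794
```

View pics/c0.png

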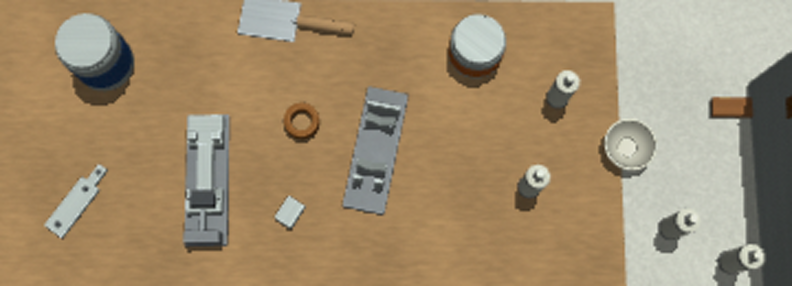

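The picture shows the tray with its jaw at the robot's end (crop 205,195) and the cradle with its fork posts at the near end (370,180). The bracket's tongue points to +x/-y (crop 100,170). Of the cartridges, the one at pixel (394,277) is nearest to the base. I'm setting out for the bracket.

Emit:
{"fn": "servo_tool", "kwargs": {
  "plan": [
    [-0.42,-0.07,0,0,0,0,94],
    [-0.85,-0.14,0,0,0,0,94],
    [-0.85,-0.14,0,0,0,0,94]
  ]
}}

```text
time: 1.85
tool_pos: [0.2804, 0.4646, 0.2224]
ee_rot: [-3.141, 0.004, 2.76]
wrist_force: [-0.4, 1.2, 0.2]
width: 0.0937
finger_force: 0.0
```

Emit:
{"fn": "servo_tool", "kwargs": {
  "plan": [
    [-0.42,-0.07,0,0,0,0,94],
    [-0.85,-0.14,0,0,0,0,94],
    [-0.85,-0.14,0,0,0,0,94]
  ]
}}

```text
time: 2.1
tool_pos: [0.3546, 0.4199, 0.2222]
ee_rot: [-3.141, 0.004, 2.759]
wrist_force: [-1.3, 0.8, 0.5]
width: 0.094
finger_force: 0.0
```

Emit:
{"fn": "servo_tool", "kwargs": {
  "plan": [
    [-0.42,-0.07,0,0,0,0,94],
    [-0.85,-0.14,0,0,0,0,94],
    [-0.85,-0.14,0,0,0,0,94]
  ]
}}

```text
time: 2.35
tool_pos: [0.4282, 0.3757, 0.222]
ee_rot: [-3.14, 0.003, 2.759]
wrist_force: [0.1, -1.0, 1.1]
width: 0.094
finger_force: 0.0
```

Emit:
{"fn": "servo_tool", "kwargs": {
  "plan": [
    [-0.42,-0.07,0,0,0,0.07,94],
    [-0.85,-0.14,0,0,0,0.14,94],
    [-0.85,-0.14,0,0,0,0.18,94],
    [-0.85,-0.14,0,0,0,0.18,94]
  ]
}}

```text
time: 2.68
tool_pos: [0.4989, 0.3337, 0.2218]
ee_rot: [-3.141, -0.001, 2.478]
wrist_force: [-0.2, 0.5, -0.1]
width: 0.0936
finger_force: 0.0
```

```bash
python3 - <<'E'
from h import *
im=snap("wrist","w1");print(robot.camera_params("wrist"))
for t in("bracket","bracket_tip","tray","fork","jaw_rest"):print(t,[(np.round(d["extent"]).tolist(),round(d["conf"],2)) for d in robot.find_in(t,"wrist")[:3]])
o=robot.get_obs();print(o["tool_pos"],o["ee_rot"],o["time"])
E
```

```text
{'camera_matrix': array([[371.64829954,   0.        , 319.01066733],
       [  0.        , 371.64829954, 241.5778552 ],
       [  0.        ,   0.        ,   1.        ]]), 'tool_from_camera': array([[-1.20749987e-04, -9.61141320e-01, -2.76056783e-01,
         8.05592761e-02],
       [ 9.99999368e-01, -4.24531735e-04,  1.04067387e-03,
        -9.82449357e-04],
       [-1.11742953e-03, -2.76056483e-01,  9.61140765e-01,
        -1.62584428e-01],
       [ 0.00000000e+00,  0.00000000e+00,  0.00000000e+00,
         1.00000000e+00]])}
bracket [([317.0, 222.0, 39.0, 113.0], 0.86)]
bracket_tip []
tray [([208.0, 322.0, 155.0, 118.0], 0.69)]
fork [([209.0, 322.0, 151.0, 114.0], 0.77), ([192.0, 430.0, 31.0, 39.0], 0.54)]
jaw_rest [([208.0, 324.0, 154.0, 110.0], 0.74)]
[0.49651314 0.33578506 0.22284206] [ 3.14103979e+00 -1.32055191e-04  2.48574689e+00] 2.9833
```

View pics/w1.png

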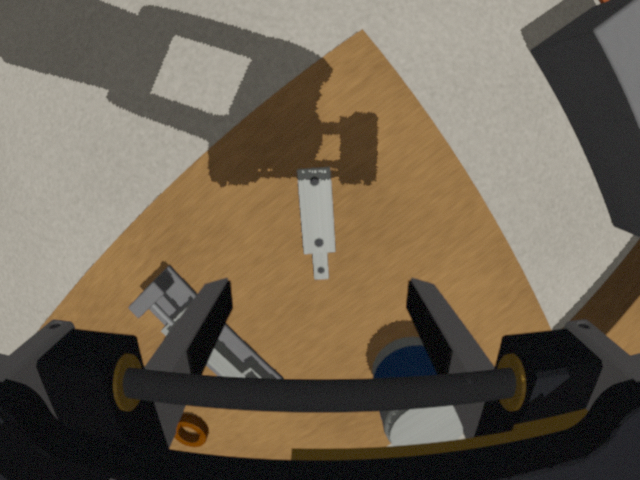

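The bracket shows with its square end at (298-331,169), its shoulders near row 251 and its tongue tip at (321,279). The tall tin is clear of it.

```bash
cat >> h.py <<'E'
def local(p):
    o=robot.get_obs();return R.from_euler('xyz',o["ee_rot"]).inv().apply(np.array(p)-o["tool_pos"])
E
python3 - <<'E'
from h import *
im=cv2.imread("pics/w1.png");g=im[150:300,270:370].astype(int)
hsv=cv2.cvtColor(im,cv2.COLOR_BGR2HSV);m=((hsv[...,1]<60)&(hsv[...,2]>110)).astype(np.uint8)
m[:160]=0;m[290:]=0;m[:,:285]=0;m[:,350:]=0
n,l,s,c=cv2.connectedComponentsWithStats(m);k=1+np.argmax(s[1:,4]);print(s[k])
ys=lambda r:np.where(l[r]==k)[0][[0,-1]]
for r in(185,200,215,230,245):
    a,b=ys(r);print(r,a,b,at("wrist",a,r,.008),at("wrist",b,r,.008))
P=[np.mean([at("wrist",x-.5+i,r,.008) for i,x in zip((0,1),ys(r))],0) for r in(185,245)]
tip=at("wrist",321,s[k][1]+s[k][3],.008)
d=P[1]-P[0];d/=np.linalg.norm(d);ang=np.degrees(np.arctan2(d[1],d[0]))
se=at("wrist",314.5,168.5,.008);sh=at("wrist",318.5,252,.008)
print("ang",ang,"tip",tip,"sq",se,"sh",sh,np.linalg.norm(tip-se),np.linalg.norm(sh-se))
mid=tip-75*.001*d;mid2=se+.045*d;mid3=sh-.045*d;print(mid,mid2,mid3)
print("local",local(mid2*.5+mid*.5))
# tray from top image
for u,v in((180,298),):pass
E
```

```text
[ 298  179   38  101 2716]
185 298 331 [0.4576 0.3381 0.008 ] [0.4782 0.3648 0.008 ]
200 299 332 [0.4705 0.3293 0.008 ] [0.4912 0.3562 0.008 ]
215 300 333 [0.4835 0.3203 0.008 ] [0.5044 0.3475 0.008 ]
230 301 333 [0.4967 0.3112 0.008 ] [0.5172 0.3378 0.008 ]
245 303 334 [0.5109 0.3027 0.008 ] [0.531  0.3287 0.008 ]
ang -33.93858377063665 tip [0.5542 0.2935 0.008 ] sq [0.4545 0.3618 0.008 ] sh [0.5271 0.311  0.008 ] 0.12085106536559787 0.08860812603819133
[0.49197726 0.33537279 0.008     ] [0.49183364 0.33667632 0.008     ] [0.48976636 0.33612368 0.008     ]
local [ 0.00376942 -0.00273887  0.21484108]
```

Emit:
{"fn": "servo_tool", "kwargs": {
  "plan": [
    [0.01,-0.02,0.4,0,0,-0.04,94],
    [0.01,-0.027,0.8,0,0,-0.04,80],
    [0.01,-0.027,1,0,0,-0.04,70],
    [0.01,-0.027,1,0,0,-0.04,60]
  ]
}}

```text
time: 3.32
tool_pos: [0.4909, 0.332, 0.116]
ee_rot: [-3.131, -0.006, 2.548]
wrist_force: [0.1, 0.8, -0.8]
width: 0.0772
finger_force: 0.0
```

Emit:
{"fn": "servo_tool", "kwargs": {
  "plan": [
    [0,0,0.35,0,0,0,60],
    [0,0,0.65,0,0,0,60],
    [0,0,0.65,0,0,0,60]
  ]
}}

```text
time: 3.57
tool_pos: [0.4917, 0.3321, 0.0528]
ee_rot: [-3.133, -0.004, 2.547]
wrist_force: [-2.1, -0.6, -0.7]
width: 0.0609
finger_force: 0.0
```

```bash
python3 - <<'E'
from h import *
o=robot.get_obs();print(o["tool_pos"],o["ee_rot"],o["width"],local([.492,.336,.019]))
im=snap("wrist","w2");
E
```

```text
[0.49166795 0.33213391 0.05283829] [-3.13322251 -0.00444575  2.54718237] 0.06085805604074143 [0.00173953 0.0036721  0.0338168 ]
```

View pics/w2.png

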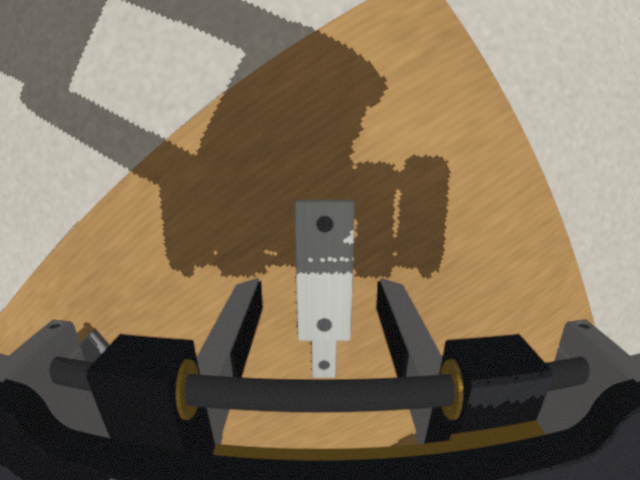

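The bracket sits almost centred between the fingers (its axis at column 325, the finger centre at 320). I'll shift it about 3 mm, descend and grip.

Emit:
{"fn": "servo_tool", "kwargs": {
  "plan": [
    [-0.01,0.033,0.2,0,0,0,60],
    [-0.01,0.033,0.34,0,0,0,60],
    [-0.01,0.033,0.34,0,0,0,60],
    [-0.01,0.033,0.34,0,0,0,20],
    [-0.01,0.033,0.34,0,0,0,20],
    [-0.01,0.033,0.34,0,0,0,20],
    [-0.01,0.033,0.34,0,0,0,20],
    [-0.01,0.033,0.34,0,0,0,20],
    [-0.01,0.033,0.34,0,0,0,20]
  ]
}}

```text
time: 4.37
tool_pos: [0.4984, 0.3354, 0.0253]
ee_rot: [3.14, 0.001, 2.546]
wrist_force: [-1.4, -0.9, 4.3]
width: 0.0234
finger_force: 2.4
```

The fingers closed before the arm had finished descending and ended on top of the bracket. I'll open, rise and look.

Emit:
{"fn": "servo_tool", "kwargs": {
  "plan": [
    [0,0,-0.2,0,0,0,60],
    [0,0,-0.3,0,0,0,60],
    [0,0,-0.3,0,0,0,60],
    [0,0,-0.3,0,0,0,60]
  ]
}}

```text
time: 4.7
tool_pos: [0.4986, 0.3359, 0.0547]
ee_rot: [3.139, 0.001, 2.546]
wrist_force: [-0.9, -0.2, -0.0]
width: 0.0467
finger_force: 0.0
```

```bash
cat >> h.py <<'E'
def brk(z=.008):
    im=cv2.cvtColor(robot.snapshot("wrist"),cv2.COLOR_RGB2BGR);cv2.imwrite("pics/b.png",im)
    hsv=cv2.cvtColor(im,cv2.COLOR_BGR2HSV);m=((hsv[...,1]<55)).astype(np.uint8)
    m[:150]=0;m[375:]=0;m[:,:268]=0;m[:,374:]=0
    n,l,s,c=cv2.connectedComponentsWithStats(m);k=1+np.argmax(s[1:,4]);print(s[k])
    for r in range(s[k][1],s[k][1]+s[k][3],12):
        x=np.where(l[r]==k)[0];print(r,x[0],x[-1],local(at("wrist",(x[0]+x[-1])/2,r,z)).round(4),at("wrist",(x[0]+x[-1])/2,r,z))
E
python3 - <<'E'
from h import *
o=robot.get_obs();print(o["tool_pos"],o["ee_rot"],o["width"],o["time"])
brk()
E
```

```text
[0.49861221 0.33591647 0.05465352] [3.13892687e+00 1.21020449e-03 2.54594112e+00] 0.04665546948491714 4.7
[ 284  193   59  178 8823]
193 286 340 [ 0.0493 -0.0041  0.0455] [0.4548 0.3598 0.008 ]
205 284 342 [ 0.0424 -0.0042  0.0455] [0.4605 0.3559 0.008 ]
217 285 342 [ 0.0355 -0.0039  0.0455] [0.4664 0.3522 0.008 ]
229 285 342 [ 0.0284 -0.0039  0.0455] [0.4723 0.3482 0.008 ]
241 285 341 [ 0.0212 -0.0043  0.0455] [0.478  0.3439 0.008 ]
253 285 341 [ 0.0138 -0.0043  0.0455] [0.4841 0.3397 0.008 ]
265 286 341 [ 0.0064 -0.0041  0.0455] [0.4904 0.3357 0.008 ]
277 285 341 [-0.0013 -0.0043  0.0455] [0.4966 0.3312 0.008 ]
289 286 341 [-0.0092 -0.0041  0.0455] [0.5033 0.327  0.008 ]
301 286 340 [-0.0173 -0.0045  0.0456] [0.5098 0.3221 0.008 ]
313 287 340 [-0.0256 -0.0042  0.0456] [0.5168 0.3177 0.008 ]
325 288 339 [-0.0342 -0.0043  0.0456] [0.5239 0.3128 0.008 ]
337 302 325 [-0.0432 -0.0043  0.0456] [0.5313 0.3077 0.008 ]
349 302 325 [-0.0524 -0.0044  0.0456] [0.5389 0.3025 0.008 ]
361 302 325 [-0.0621 -0.0044  0.0456] [0.5469 0.297  0.008 ]
```

Emit:
{"fn": "servo_tool", "kwargs": {
  "plan": [
    [0.015,-0.042,0,0,0,0,60],
    [0.015,-0.042,0,0,0,0,60],
    [0.015,-0.042,0.2,0,0,0,60],
    [0.015,-0.042,0.3,0,0,0,60],
    [0.015,-0.042,0.3,0,0,0,60],
    [0.015,-0.042,0.3,0,0,0,60],
    [0.015,-0.042,0.3,0,0,0,60]
  ]
}}

```text
time: 5.33
tool_pos: [0.4943, 0.3328, 0.0235]
ee_rot: [-3.142, -0.0, 2.546]
wrist_force: [-1.1, 0.3, -0.1]
width: 0.0598
finger_force: 0.0
```

```bash
python3 - <<'E'
from h import *
o=robot.get_obs();print(o["tool_pos"],o["ee_rot"],o["width"],o["time"],o["wrist_force"])
E
```

```text
[0.49426779 0.33281058 0.02354341] [-3.14151706e+00 -1.30337570e-04  2.54587809e+00] 0.05983070128113874 5.3333 [-1.07067585  0.2989022  -0.08514887]
```

Emit:
{"fn": "servo_tool", "kwargs": {
  "plan": [
    [0,0,0.045,0,0,0,60],
    [0,0,0.045,0,0,0,60],
    [0,0,0.045,0,0,0,60],
    [0,0,0.045,0,0,0,20],
    [0,0,0.045,0,0,0,20],
    [0,0,0.045,0,0,0,20],
    [0,0,0.045,0,0,0,20],
    [0,0,0.045,0,0,0,20]
  ]
}}

```text
time: 6.0
tool_pos: [0.4944, 0.3329, 0.0192]
ee_rot: [3.141, 0.0, 2.546]
wrist_force: [-0.4, 0.6, 0.3]
width: 0.0334
finger_force: 30.0
```

Gripped. I'll lift it and estimate the tray's angle from the top picture.

Emit:
{"fn": "servo_tool", "kwargs": {
  "plan": [
    [0,0,-0.2,0,0,0,20],
    [0,0,-0.5,0,0,0,20],
    [0,0,-0.9,0,0,0,20],
    [0,0,-1,0,0,0,20]
  ]
}}

```text
time: 6.33
tool_pos: [0.497, 0.3343, 0.1258]
ee_rot: [3.132, 0.005, 2.546]
wrist_force: [1.1, 1.2, 0.2]
width: 0.0335
finger_force: 30.0
```

```bash
python3 - <<'E'
from h import *
T=[at("top",150+a/2.2,195+b/2.2,.008) for a,b in((184,248),(188,115),(228,243),(228,115))]
C=[at("top",150+a/2.2,195+b/2.2,.008) for a,b in((344,207),(371,88),(384,214),(409,96))]
for P in(T,C):
    print(P,np.mean(P,0),[np.degrees(np.arctan2(*(b-a)[[1,0]])) for a,b in((P[0],P[1]),(P[2],P[3]))])
o=robot.get_obs();print(o["tool_pos"],o["ee_rot"],o["width"],local([.66,.127,.19]))
E
```

```text
[array([0.4345, 0.1595, 0.008 ]), array([0.6365, 0.1655, 0.008 ]), array([0.4427, 0.0948, 0.008 ]), array([0.6373, 0.1045, 0.008 ])] [0.53775  0.131075 0.008   ] [np.float64(1.7013546053261257), np.float64(2.853594331517888)]
[array([ 0.4984, -0.0755,  0.008 ]), array([ 0.6827, -0.1129,  0.008 ]), array([ 0.4887, -0.1353,  0.008 ]), array([ 0.6707, -0.1712,  0.008 ])] [ 0.585125 -0.123725  0.008   ] [np.float64(-11.471261283963049), np.float64(-11.158500911215333)]
[0.49698016 0.33433209 0.12581767] [3.13210305 0.00481893 2.54591543] 0.03348527057482155 [-0.25157681 -0.07955639 -0.06372855]
```

Emit:
{"fn": "servo_tool", "kwargs": {
  "plan": [
    [-0.4,-0.13,-0.1,0,0,0,20],
    [-0.8,-0.26,-0.21,0,0,0,20],
    [-0.84,-0.27,-0.21,0,0,0,20]
  ]
}}

```text
time: 6.58
tool_pos: [0.5526, 0.2594, 0.1422]
ee_rot: [3.139, 0.006, 2.542]
wrist_force: [0.5, 0.8, 0.3]
width: 0.0337
finger_force: 30.0
```

Emit:
{"fn": "servo_tool", "kwargs": {
  "plan": [
    [-0.4,-0.13,-0.1,0,0,0,20],
    [-0.8,-0.26,-0.21,0,0,0,20],
    [-0.84,-0.27,-0.21,0,0,0,20]
  ]
}}

```text
time: 6.83
tool_pos: [0.6067, 0.1891, 0.1621]
ee_rot: [3.141, 0.005, 2.541]
wrist_force: [0.4, 0.0, -1.3]
width: 0.0337
finger_force: 30.0
```

Emit:
{"fn": "servo_tool", "kwargs": {
  "plan": [
    [-0.4,-0.13,-0.1,0,0,-0.08,20],
    [-0.8,-0.26,-0.21,0,0,-0.16,20],
    [-0.84,-0.27,-0.21,0,0,-0.24,20],
    [-0.84,-0.27,-0.21,0,0,-0.32,20],
    [-0.84,-0.27,-0.21,0,0,-0.4,20],
    [-0.84,-0.27,-0.21,0,0,-0.4,20],
    [-0.84,-0.27,-0.21,0,0,-0.4,20]
  ]
}}

```text
time: 7.42
tool_pos: [0.6569, 0.1248, 0.181]
ee_rot: [3.141, -0.002, -3.112]
wrist_force: [-0.3, 0.5, 0.2]
width: 0.0331
finger_force: 30.0
```

```bash
python3 - <<'E'
from h import *
o=robot.get_obs();print(o["tool_pos"],o["ee_rot"],o["width"],o["time"])
im=snap("wrist","w3")
E
```

```text
[0.65690132 0.12477094 0.18096152] [ 3.14124570e+00 -1.56667615e-03 -3.11182800e+00] 0.03308460117715255 7.4167
```

View pics/w3.png

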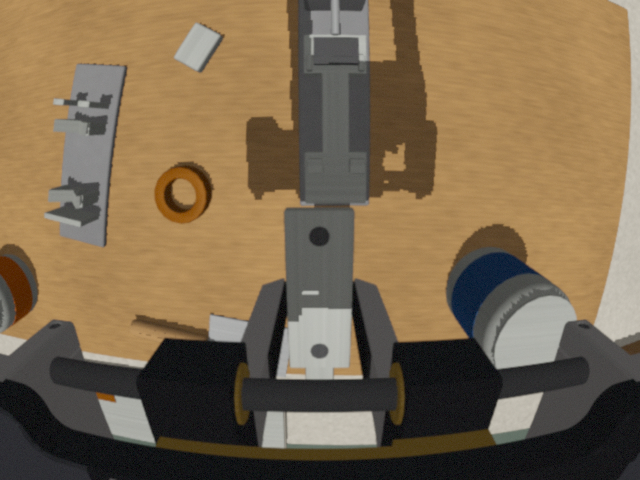

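The held bracket is straight in the grip. The tray lies behind it, with its base plate's far end at row 203, columns 302-369. I'll enlarge it.

```bash
python3 - <<'E'
import cv2,numpy as np
im=cv2.imread("pics/w3.png")[0:215,265:405].astype(float)
im=np.clip((im/255)**.6*255,0,255).astype(np.uint8)
a=cv2.resize(im[:110],None,fx=5,fy=5,interpolation=cv2.INTER_CUBIC)
b=cv2.resize(im[105:],None,fx=5,fy=5,interpolation=cv2.INTER_CUBIC)
# top half left / bottom half right, 2.7x
a=cv2.resize(im,None,fx=2.75,fy=2.75,interpolation=cv2.INTER_CUBIC)
s=cv2.imread("pics/scene0.png")[270:370,370:480];s=cv2.resize(s,(400,364),interpolation=cv2.INTER_CUBIC)
s=np.vstack([s,np.zeros((a.shape[0]-s.shape[0],400,3),np.uint8)]);cv2.imwrite("pics/w3c.png",np.hstack([a,s]))
E
```

```text
(no output)
```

View pics/w3c.png

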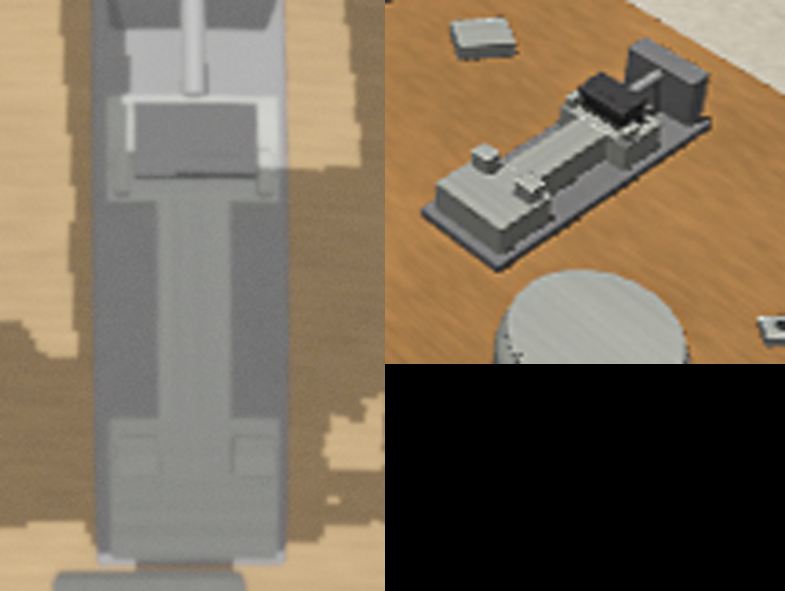

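The crop shows the narrow bed at x 159-231 from y 200 to y 418, the lip edge at y 176 and the base plate's end at y 562.

```bash
cat > t.py <<'E'
from h import *
c=lambda x,y,z:at("wrist",265+(x+.5)/2.75-.5,(y+.5)/2.75-.5,z)
# (crop x,y,height, tray x, tray y or None)
F=[(159,200,.028,-28,11),(231,200,.028,-28,-11),(159,418,.028,40,11),(231,418,.028,40,-11),(133,177,.046,-32,18),(257,177,.046,-32,-18),(99,563,.008,90,32),(286,563,.008,90,-32)]
W=np.array([c(*f[:3]) for f in F]);L=np.array([f[3:] for f in F])/1000
# image left = which world side: tool y=-? check sign by fit
for s in(1,-1):
    A=L*[1,s];Ac=A-A.mean(0);Wc=W[:,:2]-W[:,:2].mean(0)
    th=np.arctan2((Ac[:,0]*Wc[:,1]-Ac[:,1]*Wc[:,0]).sum(),(Ac*Wc).sum())
    Rm=np.array([[np.cos(th),-np.sin(th)],[np.sin(th),np.cos(th)]])
    o=W[:,:2].mean(0)-Rm@A.mean(0);print(s,np.degrees(th),o,((W[:,:2]-o-A@Rm.T)*1000).round(1).tolist())
print(robot.get_obs()["tool_pos"],robot.get_obs()["ee_rot"])
E
python3 t.py
```

```text
1 2.267038362224262 [0.5471012  0.13477025] [[1.1, -21.5], [-0.8, 22.3], [1.1, -22.1], [-0.6, 21.9], [1.8, -36.1], [-1.1, 35.5], [1.5, -63.3], [-3.0, 63.2]]
-1 2.203893187772304 [0.54710044 0.13478953] [[0.3, 0.5], [0.1, 0.3], [0.2, -0.1], [0.3, -0.0], [0.4, -0.2], [0.3, -0.5], [-1.0, 0.7], [-0.5, -0.6]]
[0.65693518 0.12482831 0.18119966] [ 3.14136883e+00 -1.20210789e-03 -3.11146973e+00]
```

```bash
cat >> h.py <<'E'
TO=np.array([.5471,.1348]);TA=np.radians(2.2)
def tray(X,Z,Y=0):
    c,s=np.cos(TA),np.sin(TA);return [TO[0]+c*X-s*Y,TO[1]+s*X+c*Y,Z]
def intray(p):
    d=np.array(p[:2])-TO;c,s=np.cos(TA),np.sin(TA);return np.round([c*d[0]+s*d[1],-s*d[0]+c*d[1],p[2]],4)
E
python3 - <<'E'
from h import *
im=cv2.imread("pics/w3.png").astype(int)
print(im[200:218,320].sum(1).tolist())
for r in(215,225,255,270):print(r,[ (c,int(im[r,c].sum())) for c in list(range(281,292,1))+list(range(348,360))])
z=robot.get_obs()["tool_pos"][2]-.011
print([local(at("wrist",u,v,z)).round(4).tolist() for u,v in((320,207.5),(286,215),(354,215),(319.5,250))])
print(local(tray(.0175,.10)))
E
```

```text
[272, 272, 258, 244, 205, 204, 216, 219, 227, 230, 260, 274, 277, 282, 277, 284, 274, 273]
215 [(281, 410), (282, 398), (283, 369), (284, 315), (285, 279), (286, 280), (287, 284), (288, 279), (289, 281), (290, 283), (291, 280), (348, 277), (349, 280), (350, 278), (351, 277), (352, 268), (353, 277), (354, 318), (355, 363), (356, 382), (357, 382), (358, 389), (359, 389)]
225 [(281, 414), (282, 408), (283, 385), (284, 334), (285, 287), (286, 279), (287, 273), (288, 283), (289, 279), (290, 292), (291, 275), (348, 284), (349, 278), (350, 276), (351, 279), (352, 275), (353, 288), (354, 348), (355, 382), (356, 394), (357, 390), (358, 400), (359, 402)]
255 [(281, 408), (282, 409), (283, 398), (284, 373), (285, 316), (286, 281), (287, 277), (288, 277), (289, 280), (290, 275), (291, 277), (348, 270), (349, 272), (350, 274), (351, 268), (352, 281), (353, 330), (354, 373), (355, 398), (356, 397), (357, 407), (358, 400), (359, 406)]
270 [(281, 415), (282, 410), (283, 410), (284, 390), (285, 352), (286, 299), (287, 270), (288, 278), (289, 286), (290, 278), (291, 279), (348, 277), (349, 275), (350, 268), (351, 268), (352, 290), (353, 355), (354, 387), (355, 401), (356, 392), (357, 400), (358, 395), (359, 395)]
[[0.0481, -0.0003, 0.0111], [0.0444, -0.0165, 0.011], [0.0445, 0.016, 0.0111], [0.0269, -0.0004, 0.011]]
[0.09188794 0.01340183 0.08131317]
```

Emit:
{"fn": "servo_tool", "kwargs": {
  "plan": [
    [0.35,0.05,0,0,0,-0.006,20],
    [0.7,0.1,0.1,0,0,-0.006,20],
    [0.92,0.134,0.3,0,0,-0.006,20],
    [0.92,0.134,0.6,0,0,-0.006,20],
    [0.92,0.134,0.6,0,0,-0.006,20],
    [0.92,0.134,0.6,0,0,-0.006,20]
  ]
}}

```text
time: 7.97
tool_pos: [0.5634, 0.135, 0.1204]
ee_rot: [-3.141, -0.004, -3.1]
wrist_force: [-0.0, 0.7, 0.4]
width: 0.0336
finger_force: 30.0
```

Emit:
{"fn": "servo_tool", "kwargs": {
  "plan": [
    [0,0,0,0,-0.075,0,20],
    [0,0,0,0,-0.144,0,20],
    [0,0,0,0,-0.144,0,20],
    [0,0,0,0,-0.144,0,20],
    [0,0,0,0,-0.144,0,20]
  ]
}}

```text
time: 8.38
tool_pos: [0.5672, 0.1349, 0.1248]
ee_rot: [3.141, 0.229, -3.1]
wrist_force: [0.8, -0.1, -1.2]
width: 0.0334
finger_force: 30.0
```

```bash
cat >> h.py <<'E'
def rep(X,Z):
    o=robot.get_obs();M=R.from_euler('xyz',o["ee_rot"]).as_matrix()
    print("t",o["time"],"tray pos",intray(o["tool_pos"]),"F",np.round(o["wrist_force"],1),"w",o["width"])
    b=-M[:,0];print("bracket yaw",np.degrees(np.arctan2(b[1],b[0])).round(2),"pitch",np.degrees(np.arcsin(b[2])).round(2),"roll",np.degrees(np.arcsin(M[2,1])).round(2))
    k=M@[.048,0,.019]+o["tool_pos"];print("corner",intray(k),"move local",local(tray(X,Z)-0+(np.array(o["tool_pos"])-k)).round(4))
E
python3 -c "
from h import *
rep(-.025,.043);rep(-.025,.0295)"
```

```text
t 8.3833 tray pos [ 0.0201 -0.0007  0.1248] F [ 0.8 -0.1 -1.2] w 0.0333901228813293
bracket yaw 2.37 pitch 13.13 roll 0.03Traceback (most recent call last):
  File "<string>", line 3, in <module>
    rep(-.025,.043);rep(-.025,.0295)
    ~~~^^^^^^^^^^^^
  File "h.py", line 35, in rep
    k=M@[.048,0,.019]+o["tool_pos"];print("corner",intray(k),"move local",local(tray(X,Z)-0+(np.array(o["tool_pos"])-k)).round(4))
                                                                                ~~~~~~~~~^~
TypeError: unsupported operand type(s) for -: 'list' and 'int'
```

```bash
sed -i 's/local(tray(X,Z)-0+/local(np.array(tray(X,Z))+/' h.py; python3 -c "
from h import *
rep(-.025,.043);rep(-.025,.0305)"
```

```text
t 8.3833 tray pos [ 0.0201 -0.0007  0.1248] F [ 0.8 -0.1 -1.2] w 0.0333901228813293
bracket yaw 2.37 pitch 13.13 roll 0.03
corner [-0.0224 -0.0008  0.0954] move local [0.0145 0.0007 0.0504]
t 8.3833 tray pos [ 0.0201 -0.0007  0.1248] F [ 0.8 -0.1 -1.2] w 0.0333901228813293
bracket yaw 2.37 pitch 13.13 roll 0.03
corner [-0.0224 -0.0008  0.0954] move local [0.0173 0.0007 0.0626]
```

Emit:
{"fn": "servo_tool", "kwargs": {
  "plan": [
    [0.14,0.007,0.15,0,0,0,20],
    [0.14,0.007,0.4,0,0,0,20],
    [0.145,0.007,0.5,0,0,0,20],
    [0.145,0.007,0.5,0,0,0,20],
    [0.145,0.007,0.5,0,0,0,20]
  ]
}}

```text
time: 8.8
tool_pos: [0.5633, 0.1353, 0.0704]
ee_rot: [3.141, 0.226, -3.1]
wrist_force: [-0.6, -0.4, -0.6]
width: 0.0333
finger_force: 30.0
```

```bash
python3 -c "
from h import *
rep(-.025,.0305);rep(-.047,.0295);snap('wrist','w4');snap('scene','s4')
a=cv2.imread('pics/w4.png')[120:400,220:420];b=cv2.imread('pics/scene0.png')
b=cv2.imread('pics/s4.png')[250:370,350:500]
cv2.imwrite('pics/m4.png',np.hstack([cv2.resize(a,(320,448)),cv2.resize(b,(470,376),interpolation=2)[:448] if 0 else np.vstack([cv2.resize(b,(470,376),interpolation=2),np.zeros((72,470,3),np.uint8)])]))"
```

```text
t 8.8 tray pos [ 0.0163 -0.0002  0.0704] F [-0.6 -0.4 -0.6] w 0.03333353437064994
bracket yaw 2.38 pitch 12.94 roll 0.01
corner [-0.0263 -0.0003  0.0412] move local [0.0012 0.0003 0.0107]
t 8.8 tray pos [ 0.0163 -0.0002  0.0704] F [-0.6 -0.4 -0.6] w 0.03333353437064994
bracket yaw 2.38 pitch 12.94 roll 0.01
corner [-0.0263 -0.0003  0.0412] move local [0.0228 0.0004 0.0067]
```

View pics/m4.png

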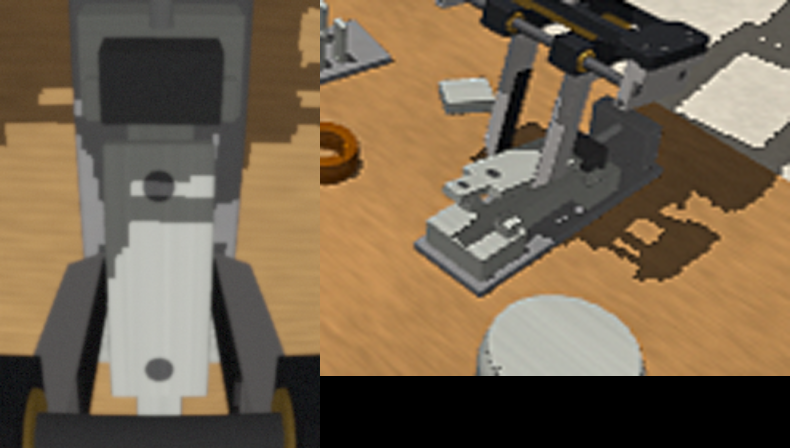

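The bracket is tilted, in line with the jaw (centre 160 against 161) and just short of the lip. I'll descend.

Emit:
{"fn": "servo_tool", "kwargs": {
  "plan": [
    [0,0.003,0.05,0,0,0,20],
    [0,0.003,0.1,0,0,0,20],
    [0,0.003,0.1,0,0,0,20],
    [0,0.003,0.1,0,0,0,20]
  ]
}}

```text
time: 9.23
tool_pos: [0.564, 0.1357, 0.0599]
ee_rot: [3.142, 0.225, -3.1]
wrist_force: [1.3, -0.0, 0.2]
width: 0.0334
finger_force: 30.0
```

```bash
python3 -c "
from h import *
rep(-.037,.0295);rep(-.047,.0293)"
```

```text
t 9.2333 tray pos [0.0169 0.0002 0.0599] F [ 1.3 -0.   0.2] w 0.033441082834265404
bracket yaw 2.41 pitch 12.92 roll 0.0
corner [-0.0256  0.0001  0.0307] move local [ 0.0114 -0.     -0.0014]
t 9.2333 tray pos [0.0169 0.0002 0.0599] F [ 1.3 -0.   0.2] w 0.033441082834265404
bracket yaw 2.41 pitch 12.92 roll 0.0
corner [-0.0256  0.0001  0.0307] move local [ 0.0212  0.     -0.0034]
```

Emit:
{"fn": "servo_tool", "kwargs": {
  "plan": [
    [0.03,0,-0.004,0,0,0,20],
    [0.06,0,-0.008,0,0,0,20],
    [0.09,0,-0.012,0,0,0,20],
    [0.114,0,-0.014,0,0,0,20],
    [0.114,0,-0.014,0,0,0,20],
    [0.114,0,-0.014,0,0,0,20]
  ]
}}

```text
time: 9.73
tool_pos: [0.5527, 0.1352, 0.0592]
ee_rot: [3.142, 0.226, -3.099]
wrist_force: [0.3, 0.7, -1.5]
width: 0.0336
finger_force: 30.0
```

```bash
python3 -c "
from h import *
rep(-.0475,.0290)"
```

```text
t 9.7333 tray pos [0.0056 0.0002 0.0592] F [ 0.3  0.7 -1.5] w 0.03355366972279756
bracket yaw 2.42 pitch 12.98 roll 0.0
corner [-0.0369  0.0001  0.0299] move local [ 0.0105 -0.     -0.0015]
```

Emit:
{"fn": "servo_tool", "kwargs": {
  "plan": [
    [0.03,0,-0.004,0,0,0,20],
    [0.06,0,-0.008,0,0,0,20],
    [0.09,0,-0.012,0,0,0,20],
    [0.11,0,-0.015,0,0,0,20],
    [0.11,0,-0.015,0,0,0,20],
    [0.11,0,-0.015,0,0,0,20]
  ]
}}

```text
time: 10.23
tool_pos: [0.5447, 0.1349, 0.0602]
ee_rot: [3.141, 0.234, -3.1]
wrist_force: [7.0, 0.3, -0.7]
width: 0.0336
finger_force: 30.0
```

```bash
python3 -c "
from h import *
rep(-.0475,.0290)
snap('wrist','w5');a=cv2.imread('pics/w5.png')[120:400,220:420];cv2.imwrite('pics/m5.png',cv2.resize(a,(400,560)))"
```

```text
t 10.2333 tray pos [-0.0023  0.0002  0.0602] F [ 7.   0.3 -0.7] w 0.03359378107886264
bracket yaw 2.4 pitch 13.42 roll 0.02
corner [-0.0446  0.      0.0306] move local [ 0.0032 -0.      0.0009]
```

View pics/m5.png

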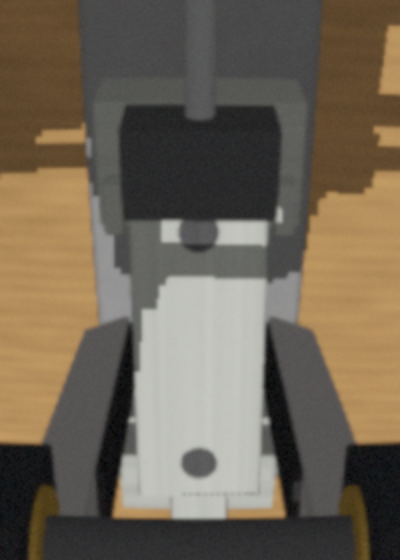

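The square end is under the lip and pushes the jaw back with 7 N. The arm yields a little, so I'll push about 4 mm more.

Emit:
{"fn": "servo_tool", "kwargs": {
  "plan": [
    [0.02,0,0,0,0,0,20],
    [0.042,0,0.002,0,0,0,20],
    [0.042,0,0.002,0,0,0,20],
    [0.042,0,0.002,0,0,0,20]
  ]
}}

```text
time: 10.62
tool_pos: [0.542, 0.1348, 0.0601]
ee_rot: [3.141, 0.237, -3.1]
wrist_force: [7.7, 0.2, 0.3]
width: 0.0334
finger_force: 30.0
```

```bash
python3 -c "
from h import *
rep(-.0475,.0290)
o=robot.get_obs();M=R.from_euler('xyz',o['ee_rot'])
k=M.apply([.048,0,.019])+o['tool_pos']
for a in(4,8,12,13.4):
    M2=M*R.from_euler('y',a,degrees=True); t=k-M2.apply([.048,0,.019]); t=t-[0,0,(k[2]-.0287)*a/13.4]; print(a,a/90,local(t).round(4))"
```

```text
t 10.6167 tray pos [-0.0051  0.0002  0.0601] F [7.7 0.2 0.3] w 0.03335086870431164
bracket yaw 2.39 pitch 13.61 roll 0.03
corner [-0.0473  0.      0.0303] move local [ 0.0005 -0.      0.0012]
4 0.044444444444444446 [-0.0011 -0.      0.0039]
8 0.08888888888888889 [-0.0019 -0.      0.0078]
12 0.13333333333333333 [-0.0026 -0.      0.0118]
13.4 0.1488888888888889 [-0.0027 -0.      0.0132]
```

Emit:
{"fn": "servo_tool", "kwargs": {
  "plan": [
    [-0.005,0,0.019,0,0.022,0,20],
    [-0.011,0,0.039,0,0.044,0,20],
    [-0.015,0,0.058,0,0.067,0,20],
    [-0.019,0,0.078,0,0.089,0,20],
    [-0.019,0,0.078,0,0.089,0,20],
    [-0.019,0,0.078,0,0.089,0,20]
  ]
}}

```text
time: 11.12
tool_pos: [0.5462, 0.1349, 0.0526]
ee_rot: [3.141, 0.097, -3.1]
wrist_force: [6.8, 0.2, 1.6]
width: 0.0331
finger_force: 30.0
```

```bash
python3 -c "
from h import *
rep(-.0475,.0290)
o=robot.get_obs();M=R.from_euler('xyz',o['ee_rot'])
k=M.apply([.048,0,.019])+o['tool_pos']
for a in(2,4,5,5.5):
    M2=M*R.from_euler('y',a,degrees=True); t=k-M2.apply([.048,0,.019]); t=t-[0,0,(k[2]-.0285)*a/5.5]; print(a,a/90,local(t).round(4))"
```

```text
t 11.1167 tray pos [-0.0009  0.0001  0.0526] F [6.8 0.2 1.6] w 0.033050380924347506
bracket yaw 2.37 pitch 5.57 roll 0.04
corner [-0.0468  0.      0.029 ] move local [ 0.0007 -0.     -0.    ]
2 0.022222222222222223 [-0.0006 -0.      0.0019]
4 0.044444444444444446 [-0.0012 -0.      0.0038]
5 0.05555555555555555 [-0.0014 -0.      0.0047]
5.5 0.06111111111111111 [-0.0015 -0.      0.0052]
```

Emit:
{"fn": "servo_tool", "kwargs": {
  "plan": [
    [-0.004,0,0.013,0,0.016,0,20],
    [-0.007,0,0.026,0,0.032,0,20],
    [-0.011,0,0.04,0,0.048,0,20],
    [-0.014,0,0.052,0,0.06,0,20],
    [-0.014,0,0.052,0,0.06,0,20],
    [-0.014,0,0.052,0,0.06,0,20]
  ]
}}

```text
time: 11.62
tool_pos: [0.5481, 0.135, 0.0475]
ee_rot: [3.141, 0.004, -3.1]
wrist_force: [7.7, 0.3, 2.4]
width: 0.0337
finger_force: 30.0
```

```bash
python3 -c "
from h import *
rep(-.0450,.0282)"
```

```text
t 11.6167 tray pos [0.001  0.0001 0.0475] F [7.7 0.3 2.4] w 0.03371105889375354
bracket yaw 2.37 pitch 0.21 roll 0.03
corner [-0.047  -0.      0.0283] move local [-0.002   0.      0.0001]
```

Flat on the bed. I'll ease it 1.5 mm towards the posts, release and rise.

Emit:
{"fn": "servo_tool", "kwargs": {
  "plan": [
    [-0.01,0,0,0,0,0,20],
    [-0.015,0,0,0,0,0,20],
    [-0.015,0,0,0,0,0,56],
    [-0.015,0,0,0,0,0,56],
    [-0.015,0,0,0,0,0,56],
    [-0.015,0,0,0,0,0,56],
    [-0.015,0,-0.2,0,0,0,56],
    [-0.015,0,-0.5,0,0,0,56],
    [-0.015,0,-0.9,0,0,0,70],
    [-0.015,0,-0.9,0,0,0,80]
  ]
}}

```text
time: 12.45
tool_pos: [0.5492, 0.1356, 0.143]
ee_rot: [3.14, 0.005, -3.099]
wrist_force: [1.1, -0.3, 0.8]
width: 0.0664
finger_force: 0.0
```

```bash
python3 -c "
from h import *
rep(0,.2)
snap('wrist','w6');a=cv2.imread('pics/w6.png')[120:400,200:440];a=cv2.resize(a,(480,560),interpolation=2)
snap('scene','s6');b=cv2.resize(cv2.imread('pics/s6.png')[270:370,370:480],(310,282),interpolation=2)
cv2.imwrite('pics/m6.png',np.hstack([a,np.vstack([b,np.zeros((278,310,3),np.uint8)])]))"
```

```text
t 12.45 tray pos [0.0021 0.0007 0.143 ] F [ 1.1 -0.3  0.8] w 0.06640330268358607
bracket yaw 2.42 pitch 0.31 roll 0.09
corner [-0.0458  0.0006  0.1237] move local [-0.0462 -0.0006 -0.076 ]
```

View pics/m6.png

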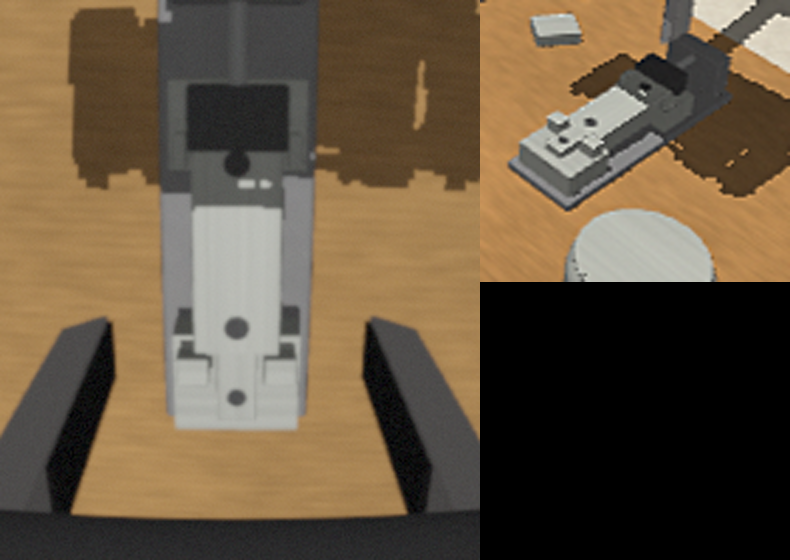

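The bracket is seated: shoulders against the posts, tongue in the fork and square end under the lip. Next the cartridge: I'll triangulate it from the first pictures.

```bash
cat > tri.py <<'E'
from h import *
for u,v in((253,221),(301,215),(284,187),(281,165)):
    best=None
    for a,b in((394,277),(406.5,235)):
        c1,d1=ray("top",a,b);c2,d2=ray("scene",u,v)
        A=np.c_[d1,-d2];s=np.linalg.lstsq(A,c2-c1,rcond=None)[0];p,q=c1+s[0]*d1,c2+s[1]*d2
        print((u,v),(a,b),((p+q)/2).round(4),np.linalg.norm(p-q).round(4))
E
python3 tri.py; python3 -c "
from h import *
o=robot.get_obs();print(o['joint_positions'].round(2),o['tool_pos'],local([.36,-.2,.22]))"
```

```text
(253, 221) (394, 277) [ 0.5964 -0.3985  0.0282] 0.1343
(253, 221) (406.5, 235) [ 0.6696 -0.3979  0.0658] 0.0021
(301, 215) (394, 277) [ 0.5323 -0.3551  0.0567] 0.0035
(301, 215) (406.5, 235) [ 0.6083 -0.3451  0.1089] 0.1289
(284, 187) (394, 277) [ 0.5436 -0.3617  0.1428] 0.0609
(284, 187) (406.5, 235) [ 0.6138 -0.357   0.181 ] 0.0611
(281, 165) (394, 277) [ 0.5401 -0.3567  0.2091] 0.0798
(281, 165) (406.5, 235) [ 0.6069 -0.354   0.2409] 0.0374
[ 0.14  0.15  1.47  0.    1.52 -1.47] [0.54634887 0.13514179 0.13681385] [ 0.20064353 -0.32693305 -0.0826003 ]
```

Emit:
{"fn": "servo_tool", "kwargs": {
  "plan": [
    [0.1,-0.2,-0.4,0,0,0,80],
    [0.3,-0.5,-0.8,0,0,0,80],
    [0.5,-0.82,-0.83,0,0,0,80]
  ]
}}

```text
time: 12.8
tool_pos: [0.5044, 0.0591, 0.217]
ee_rot: [3.141, -0.006, -3.096]
wrist_force: [0.9, -0.9, 1.3]
width: 0.0802
finger_force: 0.0
```

Emit:
{"fn": "servo_tool", "kwargs": {
  "plan": [
    [0.25,-0.4,0,0,0,0,80],
    [0.5,-0.82,0,0,0,0,80]
  ]
}}

```text
time: 12.97
tool_pos: [0.462, -0.0152, 0.2149]
ee_rot: [3.141, -0.009, -3.098]
wrist_force: [0.4, -0.7, -0.0]
width: 0.0801
finger_force: 0.0
```

Emit:
{"fn": "servo_tool", "kwargs": {
  "plan": [
    [0.25,-0.4,0,0,0,0,80],
    [0.5,-0.82,0,0,0,0,80]
  ]
}}

```text
time: 13.13
tool_pos: [0.4206, -0.0881, 0.2138]
ee_rot: [3.14, -0.012, -3.099]
wrist_force: [0.5, -1.3, 0.5]
width: 0.08
finger_force: 0.0
```

Emit:
{"fn": "servo_tool", "kwargs": {
  "plan": [
    [0.25,-0.4,0,0,0,0.07,80],
    [0.5,-0.82,0,0,0,0.14,80],
    [0.5,-0.82,0,0,0,0.21,80],
    [0.5,-0.82,0,0,0,0.28,80],
    [0.5,-0.82,0,0,0,0.36,80],
    [0.5,-0.82,0,0,0,0.44,80],
    [0.5,-0.82,0,0,0,0.52,80],
    [0.5,-0.82,0,0,0,0.6,80],
    [0.5,-0.82,0,0,0,0.68,80],
    [0.5,-0.82,0,0,0,0.75,80],
    [0.5,-0.82,0,0,0,0.8,80]
  ]
}}

```text
time: 14.05
tool_pos: [0.3754, -0.1706, 0.2139]
ee_rot: [-3.131, -0.006, 1.922]
wrist_force: [-0.6, 0.6, -0.2]
width: 0.0798
finger_force: 0.0
```

Emit:
{"fn": "servo_tool", "kwargs": {
  "plan": [
    [0,0,0,0,0,0.08,80],
    [0,0,0,0,0,0.16,80],
    [0,0,0,0,0,0.24,80],
    [0,0,0,0,0,0.32,80],
    [0,0,0,0,0,0.4,80],
    [0,0,0,0,0,0.48,80],
    [0,0,0,0,0,0.56,80],
    [0,0,0,0,0,0.64,80],
    [0,0,0,0,0,0.72,80],
    [0,0,0,0,0,0.8,80]
  ]
}}

```text
time: 14.88
tool_pos: [0.3754, -0.1706, 0.2139]
ee_rot: [-3.132, 0.008, 0.671]
wrist_force: [0.4, -0.5, -0.5]
width: 0.0798
finger_force: 0.0
```

Emit:
{"fn": "servo_tool", "kwargs": {
  "plan": [
    [0,0,0,0,0,0.08,80],
    [0,0,0,0,0,0.16,80],
    [0,0,0,0,0,0.24,80],
    [0,0,0,0,0,0.32,80],
    [0,0,0,0,0,0.4,80],
    [0,0,0,0,0,0.48,80],
    [0,0,0,0,0,0.56,80],
    [0,0,0,0,0,0.64,80],
    [0,0,0,0,0,0.72,80],
    [0,0,0,0,0,0.8,80]
  ]
}}

```text
time: 15.72
tool_pos: [0.3754, -0.1706, 0.2139]
ee_rot: [3.137, 0.011, -0.579]
wrist_force: [-0.5, 0.2, -0.7]
width: 0.0801
finger_force: 0.0
```

```bash
python3 -c "
from h import *
o=robot.get_obs();print(o['time'],o['joint_positions'].round(2),o['tool_pos'],np.degrees(o['ee_rot']),o['width'])
print(local([.4,-.267,.14]))
snap('wrist','w7');print(robot.find_in('cartridge','wrist'))"
```

```text
15.7167 [-0.56 -0.21  1.67 -0.    1.69  1.59] [ 0.37541343 -0.17061068  0.21390419] [179.74119945   0.6486898  -33.18072773] 0.08013163415475759
[0.07416181 0.06688638 0.07337212]
[{'extent': [380.1, 4.5, 34.1, 9.1], 'conf': 0.73}, {'extent': [614.2, 4.8, 34.6, 8.6], 'conf': 0.58}, {'extent': [29.4, 234.1, 54.1, 78.0], 'conf': 0.38}]
```

Emit:
{"fn": "servo_tool", "kwargs": {
  "plan": [
    [0.3,0.16,0,0,0,0,80],
    [0.6,0.33,0,0,0,0,80]
  ]
}}

```text
time: 15.98
tool_pos: [0.4087, -0.2309, 0.2151]
ee_rot: [3.138, 0.008, -0.567]
wrist_force: [0.8, -0.9, 0.6]
width: 0.0803
finger_force: 0.0
```

Emit:
{"fn": "servo_tool", "kwargs": {
  "plan": [
    [0.2,0.2,0,0,0.07,0,80],
    [0.4,0.34,0.05,0,0.14,0,80],
    [0.5,0.34,0.1,0,0.21,0,80],
    [0.5,0.34,0.2,0,0.28,0,80],
    [0.5,0.34,0.3,0,0.35,0,80],
    [0.5,0.34,0.4,0,0.42,0,80],
    [0.5,0.34,0.5,0,0.49,0,80],
    [0.5,0.34,0.7,0,0.56,0,80],
    [0.5,0.34,0.9,0,0.63,0,80],
    [0.5,0.34,1,0,0.667,0,80],
    [0.5,0.34,1,0,0.667,0,80],
    [0.5,0.34,1,0,0.667,0,80]
  ]
}}

```text
time: 16.98
tool_pos: [0.4287, -0.2842, 0.1081]
ee_rot: [3.136, -1.031, -0.568]
wrist_force: [-0.4, 1.5, -1.0]
width: 0.08
finger_force: 0.0
```

```bash
python3 -c "
from h import *
o=robot.get_obs();print(o['time'],o['joint_positions'].round(2),o['tool_pos'],np.degrees(o['ee_rot']),o['width'])
print(local([.532,-.355,.048]))
snap('wrist','w8')
for t in('cartridge','cartridge_tip'):print([(np.round(d['extent']),d['conf']) for d in robot.find_in(t,'wrist')])"
```

```text
16.9833 [-0.85 -0.49  2.42  0.88  0.31  0.57] [ 0.42871211 -0.28415587  0.10810242] [179.68837133 -59.07748578 -32.52689514] 0.0799935942638985
[0.01276695 0.00344192 0.13829222]
[(array([581., 179.,  58.,  92.]), 0.95), (array([517., 175.,  51., 105.]), 0.94), (array([318., 210.,  47., 127.]), 0.74), (array([286., 127.,  36., 103.]), 0.74)]
[(array([318., 213.,  41., 133.]), 0.88), (array([516., 176.,  56., 100.]), 0.73), (array([285., 126.,  33., 101.]), 0.6), (array([582., 178.,  59.,  94.]), 0.57)]
```

View pics/w8.png

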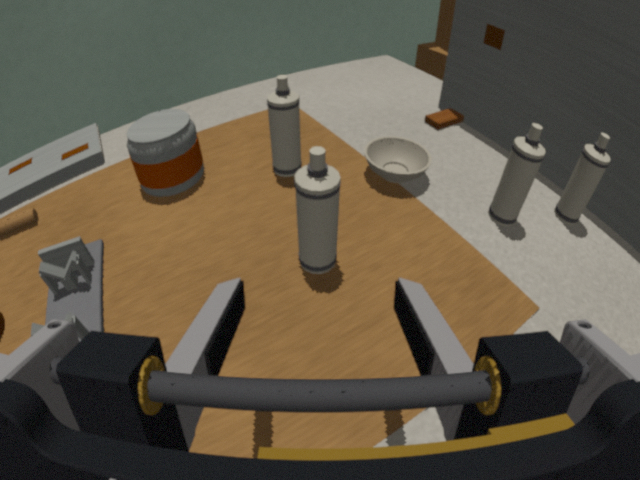

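The cartridge stands dead ahead: its foot's near rim at (318,271), its tip at (317,150).

```bash
python3 -c "
from h import *
o=robot.get_obs();M=R.from_euler('xyz',o['ee_rot']).as_matrix()
n=at('wrist',318,271,0);c,d=ray('wrist',318,271);h=d[:2]/np.linalg.norm(d[:2])
print('near',n,'axis from foot',n[:2]+.017*h,'tip',at('wrist',317,151,.118),h)
A=[at('wrist',u,200,.07) for u in(297,340)];print(A)
for p in((.532,-.355),tuple((n[:2]+.017*h))):
    p=np.array([*p,.048]);print(p,'local',local(p+.002*M[:,2]),'z.105',local([p[0]-.12*h[0],p[1]-.12*h[1],.05]))
print(M.round(3))"
```

```text
near [ 0.531  -0.3516  0.    ] axis from foot [ 0.5452819  -0.36082102] tip [ 0.5472 -0.3608  0.118 ] [ 0.84011204 -0.5424129 ]
[array([ 0.5561, -0.3469,  0.07  ]), array([ 0.537 , -0.3769,  0.07  ])]
[ 0.532 -0.355  0.048] local [0.00218362 0.00233653 0.14063394] z.105 [-0.05678691  0.00217426  0.03410428]
[ 0.5452819  -0.36082102  0.048     ] local [9.43771331e-03 4.33412365e-05 1.52979496e-01] z.105 [-0.04953282 -0.00011893  0.04644984]
[[ 0.428 -0.541  0.724]
 [-0.27  -0.841 -0.469]
 [ 0.863  0.006 -0.506]]
```

The arm was still settling when that picture was taken. I'll measure again from rest.

```bash
python3 -c "
from h import *
o=robot.get_obs();M=R.from_euler('xyz',o['ee_rot']).as_matrix();print(o['tool_pos'],np.degrees(o['ee_rot']),o['joint_positions'].round(2))
im=snap('wrist','w9')
D=[d['extent'] for d in robot.find_in('cartridge','wrist')];print(np.round(D,1).tolist())
e=min(D,key=lambda e:abs(e[0]-318)+abs(e[1]-212));u,b,t=e[0],e[1]+e[3]/2,e[1]-e[3]/2
g=im[:,int(u)].astype(int).sum(1);print('rows',list(zip(range(255,285),g[255:285].tolist())))
n=at('wrist',u,b,0);c,d=ray('wrist',u,b);h=d[:2]/np.linalg.norm(d[:2])
print(u,b,t,'axis from foot',n[:2]+.017*h,'tip',at('wrist',u,t,.118))
o2=robot.get_obs();print(o2['tool_pos'],np.degrees(o2['ee_rot']))"
```

```text
[ 0.43198474 -0.28738273  0.11622354] [179.3445037  -59.61348757 -32.19958354] [-0.85 -0.49  2.41  0.87  0.31  0.58]
[[286.4, 137.4, 32.1, 102.9], [576.2, 190.1, 57.7, 91.3], [513.5, 186.8, 52.9, 107.4], [316.6, 223.6, 46.7, 123.9]]
rows [(255, 246), (256, 253), (257, 244), (258, 248), (259, 240), (260, 249), (261, 257), (262, 249), (263, 258), (264, 250), (265, 248), (266, 240), (267, 249), (268, 244), (269, 250), (270, 251), (271, 253), (272, 249), (273, 248), (274, 251), (275, 250), (276, 254), (277, 237), (278, 188), (279, 146), (280, 128), (281, 137), (282, 171), (283, 210), (284, 215)]
316.6 285.55 161.64999999999998 axis from foot [ 0.53413095 -0.35234461] tip [ 0.5388 -0.3553  0.118 ]
[ 0.43268671 -0.28806536  0.1180618 ] [179.2893819  -59.78106531 -32.15560069]
```

```bash
python3 -c "
from h import *
o=robot.get_obs();M=R.from_euler('xyz',o['ee_rot']).as_matrix()
print(local(np.array([.535,-.354,.048])+.002*M[:,2]),M[2].round(3))"
```

```text
[ 0.00071672 -0.00037438  0.14243998] [ 0.864  0.006 -0.503]
```

Emit:
{"fn": "servo_tool", "kwargs": {
  "plan": [
    [0,0,0.25,0,0,0,70],
    [0,0,0.5,0,0,0,70],
    [0,0,0.75,0,0,0,70],
    [0,0,0.8,0,0,0,70],
    [0,0,0.8,0,0,0,70],
    [0,0,0.8,0,0,0,70]
  ]
}}

```text
time: 17.73
tool_pos: [0.4915, -0.3259, 0.0762]
ee_rot: [3.133, -1.042, -0.565]
wrist_force: [-0.2, 0.7, 0.4]
width: 0.0698
finger_force: 0.0
```

```bash
python3 -c "
from h import *
for i in range(2):
  o=robot.get_obs();M=R.from_euler('xyz',o['ee_rot']).as_matrix();print(o['joint_positions'].round(2))
  print(local(np.array([.535,-.354,.048])+.002*M[:,2]),M[2].round(3),o['wrist_force'])
  im=snap('wrist','w10')
e=min([d['extent'] for d in robot.find_in('cartridge','wrist')],key=lambda e:abs(e[0]-318));print(e)
r=int(e[1])
for r in(r-10,r+10):
  g=im[r].astype(int).sum(1);x=np.argsort(-abs(np.diff(g,n=1))[250:390])[:6]+250;print(r,sorted(x.tolist()))"
```

```text
[-0.78 -0.16  2.3   1.69  0.18 -0.23]
[ 1.78782234e-03 -5.26439360e-05  6.09989922e-02] [ 0.863  0.004 -0.505] [-0.22751112  0.69079548  0.41588279]
[-0.78 -0.17  2.3   1.69  0.18 -0.23]
[1.91425428e-03 5.30706524e-05 6.16282296e-02] [ 0.863  0.004 -0.504] [-0.45679927 -0.59673005  0.53191614]
[314.1, 250.5, 66.8, 160.0]
240 [285, 290, 292, 325, 337, 344]
260 [287, 288, 297, 341, 342, 343]
```

Joint 5 is close to its lower limit (0.18 against 0.17) because the tool is nearly in line with the forearm. I'll back off and use a steeper tilt of 45 degrees.

Emit:
{"fn": "servo_tool", "kwargs": {
  "plan": [
    [0,0,-0.2,0,0,0,70],
    [0,0,-0.4,0,0,0,70],
    [0,0,-0.6,0,0,0,70],
    [0,0,-0.6,0,-0.04,0,70],
    [0,0,-0.6,0,-0.08,0,70],
    [0,0,-0.6,0,-0.12,0,70],
    [0,0,-0.6,0,-0.165,0,70],
    [0,0,-0.6,0,-0.165,0,70],
    [0,0,-0.6,0,-0.165,0,70],
    [0,0,-0.6,0,-0.165,0,70]
  ]
}}

```text
time: 18.72
tool_pos: [0.4469, -0.2971, 0.1079]
ee_rot: [3.134, -0.786, -0.567]
wrist_force: [-0.4, 0.0, -0.5]
width: 0.0702
finger_force: 0.0
```

```bash
python3 -c "
from h import *
o=robot.get_obs();M=R.from_euler('xyz',o['ee_rot']).as_matrix();print(o['tool_pos'],o['joint_positions'].round(2))
p=np.array([.535,-.354,.05])
print(local(p+.002*M[:,2]),local([.47,-.311,.07]),M[2].round(3),np.degrees(o['ee_rot']))"
```

```text
[ 0.44689723 -0.29706922  0.10785737] [-0.78 -0.37  2.2   0.28  0.55  1.17]
[ 0.03316197 -0.00014565  0.11711277] [-0.0077373  -0.00100212  0.04582701] [ 0.708  0.006 -0.706] [179.55348778 -45.04858601 -32.45953639]
```

Emit:
{"fn": "servo_tool", "kwargs": {
  "plan": [
    [0.2,0,0,0,0,0,70],
    [0.33,0,0,0,0,0,70],
    [0.33,0,0.25,0,0,0,70],
    [0.33,0,0.5,0,0,0,70],
    [0.33,0,0.75,0,0,0,70],
    [0.33,0,0.9,0,0,0,70],
    [0.33,0,0.9,0,0,0,70],
    [0.33,0,0.9,0,0,0,70]
  ]
}}

```text
time: 19.38
tool_pos: [0.5179, -0.3428, 0.0629]
ee_rot: [3.137, -0.779, -0.57]
wrist_force: [0.9, 0.4, -0.2]
width: 0.0701
finger_force: 0.0
```

```bash
python3 -c "
from h import *
o=robot.get_obs();M=R.from_euler('xyz',o['ee_rot']).as_matrix();print(o['tool_pos'],o['joint_positions'].round(2),np.degrees(o['ee_rot']),o['wrist_force'])
p=np.array([.535,-.354,.05]);print(local(p+.002*M[:,2]))
im=snap('wrist','w11')
e=min([d['extent'] for d in robot.find_in('cartridge','wrist')],key=lambda e:abs(e[0]-318));print(e)
print('foot',at('wrist',e[0],e[1]+e[3]/2,0),'tip',at('wrist',e[0],e[1]-e[3]/2,.118))"
```

```text
[ 0.51789096 -0.34281374  0.06291192] [-0.74 -0.07  2.07  0.3   0.38  1.17] [179.72231801 -44.60486386 -32.63218592] [ 0.86354479  0.38949687 -0.17759533]
[5.48602323e-03 8.04424863e-05 2.55471083e-02]
[314.8, 275.4, 84.9, 133.5]
foot [ 0.5185 -0.3415  0.    ] tip [ 0.5387 -0.3553  0.118 ]
```

Emit:
{"fn": "servo_tool", "kwargs": {
  "plan": [
    [0.055,0,0.13,0,0,0,70],
    [0.055,0,0.255,0,0,0,70],
    [0.055,0,0.255,0,0,0,70],
    [0.055,0,0.255,0,0,0,70],
    [0.055,0,0.255,0,0,0,20],
    [0.055,0,0.255,0,0,0,20],
    [0.055,0,0.255,0,0,0,20],
    [0.055,0,0.255,0,0,0,20],
    [0.055,0,0.255,0,0,0,20],
    [0.055,0,0.255,0,0,0,20]
  ]
}}

```text
time: 20.32
tool_pos: [0.5375, -0.3558, 0.0513]
ee_rot: [3.135, -0.783, -0.569]
wrist_force: [0.3, -0.4, -0.5]
width: 0.0338
finger_force: 29.8
```

```bash
python3 -c "
from h import *
o=robot.get_obs();M=R.from_euler('xyz',o['ee_rot']).as_matrix();print(o['tool_pos'],o['joint_positions'].round(2),np.degrees(o['ee_rot']),o['wrist_force'],o['width'],o['finger_force'])
print('nozzle dir in tool',M[2].round(4)); print('grasp pt',o['tool_pos']-.002*M[:,2])"
```

```text
[ 0.53751371 -0.35580751  0.05132758] [-0.73  0.01  2.03  0.32  0.35  1.16] [179.64707625 -44.83512412 -32.58157046] [ 0.28669501 -0.43708407 -0.52480157] 0.03383946948128539 29.839207851618994
nozzle dir in tool [ 0.7051  0.0044 -0.7091]
grasp pt [ 0.53633214 -0.35503778  0.05274583]
```

The cartridge is gripped (33.8 mm wide). I'll lift it and work out the cradle's pose from the earlier wrist picture w3.

Emit:
{"fn": "servo_tool", "kwargs": {
  "plan": [
    [0.1,0,-0.1,0,0,0,20],
    [0.3,0,-0.3,0,0,0,20],
    [0.5,0,-0.5,0,0,0,20],
    [0.7,0,-0.7,0,0,0,20],
    [0.9,0,-0.9,0,0,0,20],
    [0.9,0,-0.9,0,0,0,20]
  ]
}}

```text
time: 20.82
tool_pos: [0.5408, -0.358, 0.188]
ee_rot: [3.132, -0.797, -0.567]
wrist_force: [0.8, -1.1, 1.7]
width: 0.0336
finger_force: 29.5
```

```bash
cat > cr.py <<'E'
from h import *
p=robot.camera_params("wrist");K=p["camera_matrix"];T=np.array(p["tool_from_camera"])
Rt=R.from_euler('xyz',[3.14124570,-0.00156668,-3.11182800]).as_matrix();tp=np.array([.65690,.12477,.18096])
im=cv2.imread("pics/w3.png");b,g,r=[im[...,i].astype(int) for i in range(3)]
m=(((b-r)>-12)&((b-r)<60)).astype(np.uint8);m[:40]=0;m[262:]=0;m[:,:40]=0;m[:,140:]=0
n,l,s,c=cv2.connectedComponentsWithStats(m);k=1+np.argmax(s[1:,4]);print(s[k])
h=cv2.convexHull(np.argwhere(l==k)[:,::-1].astype(np.int32)).reshape(-1,2)
q=cv2.approxPolyDP(h.reshape(-1,1,2),5,True).reshape(-1,2);print(q.tolist())
def w3(u,v,z):
    x=(u-K[0,2])/K[0,0];y=(v-K[1,2])/K[1,1];a=np.hypot(x,y)
    d=Rt@T[:3,:3]@[np.sin(a)*x/a,np.sin(a)*y/a,np.cos(a)];c=Rt@T[:3,3]+tp;return (c+d*(z-c[2])/d[2]).round(4)
for u,v in q:print(u,v,w3(u,v,.008))
for u,v in((76.5,63.5),(126.5,66),(104,245)):print(u,v,w3(u,v,.008))
o=robot.get_obs();print(o['tool_pos'],o['joint_positions'].round(2),o['wrist_force'],o['width'])
E
python3 cr.py
```

```text
[  45   64   81  182 8884]
[[80, 64], [125, 67], [103, 245], [62, 235], [45, 216], [54, 101]]
80 64 [ 0.4896 -0.1251  0.008 ]
125 67 [ 0.5011 -0.0679  0.008 ]
103 245 [ 0.6828 -0.1039  0.008 ]
62 235 [ 0.673  -0.1615  0.008 ]
45 216 [ 0.6512 -0.1849  0.008 ]
54 101 [ 0.5247 -0.1608  0.008 ]
76.5 63.5 [ 0.4883 -0.13    0.008 ]
126.5 66 [ 0.5003 -0.0662  0.008 ]
104 245 [ 0.6828 -0.1025  0.008 ]
[ 0.54081126 -0.35800676  0.18804162] [-0.73 -0.16  1.88  0.18  0.64  1.32] [ 0.78622583 -1.1423806   1.65533092] 0.03363164334611145
```

Emit:
{"fn": "servo_tool", "kwargs": {
  "plan": [
    [0,0,0,0,-0.075,0,20],
    [0,0,0,0,-0.15,0,20],
    [0,0,0,0,-0.225,0,20],
    [0,0,0,0,-0.3,0,20],
    [0,0,0,0,-0.375,0,20],
    [0,0,0,0,-0.45,0,20],
    [0,0,0,0,-0.5,0,20],
    [0,0,0,0,-0.5,0,20]
  ]
}}

```text
time: 21.48
tool_pos: [0.5397, -0.3567, 0.1743]
ee_rot: [3.138, 0.009, -0.573]
wrist_force: [0.2, 0.4, -1.5]
width: 0.0336
finger_force: 29.5
```

Emit:
{"fn": "servo_tool", "kwargs": {
  "plan": [
    [-0.06,-0.1,0,0,0,-0.075,20],
    [-0.12,-0.2,0,0,0,-0.15,20],
    [-0.18,-0.3,0,0,0,-0.225,20],
    [-0.24,-0.4,0,0,0,-0.3,20],
    [-0.3,-0.5,0,0,0,-0.375,20],
    [-0.36,-0.6,0,0,0,-0.45,20],
    [-0.42,-0.7,0,0,0,-0.525,20],
    [-0.48,-0.8,0,0,0,-0.6,20],
    [-0.54,-0.9,0,0,0,-0.675,20],
    [-0.6,-1,0,0,0,-0.745,20]
  ]
}}

```text
time: 22.32
tool_pos: [0.541, -0.2379, 0.1768]
ee_rot: [-3.14, 0.005, 0.603]
wrist_force: [0.5, 0.2, -1.0]
width: 0.0333
finger_force: 29.5
```

Emit:
{"fn": "servo_tool", "kwargs": {
  "plan": [
    [0.08,-0.09,0,0,0,-0.075,20],
    [0.16,-0.18,0,0,0,-0.15,20],
    [0.25,-0.28,0,0,0,-0.225,20],
    [0.34,-0.37,0,0,0,-0.3,20],
    [0.42,-0.46,0,0,0,-0.375,20],
    [0.5,-0.55,0,0,0,-0.45,20],
    [0.58,-0.64,0,0,0,-0.525,20],
    [0.66,-0.73,0,0,0,-0.6,20],
    [0.75,-0.82,0,0,0,-0.675,20],
    [0.84,-0.92,0,0,0,-0.745,20]
  ]
}}

```text
time: 23.15
tool_pos: [0.5588, -0.1149, 0.1765]
ee_rot: [-3.137, 0.001, 1.773]
wrist_force: [0.8, 0.2, -0.6]
width: 0.0336
finger_force: 29.5
```

Emit:
{"fn": "servo_tool", "kwargs": {
  "plan": [
    [0,0,0,0,0,-0.075,20],
    [0,0,0,0,0,-0.15,20],
    [0,0,0,0,0,-0.225,20],
    [0,0,0,0,0,-0.3,20],
    [0,0,0,0,0,-0.375,20],
    [0,0,0,0,0,-0.45,20],
    [0,0,0,0,0,-0.525,20],
    [0,0,0,0,0,-0.6,20],
    [0,0,0,0,0,-0.675,20],
    [0,0,0,0,0,-0.745,20],
    [0,0,0,0,0,-0.745,20],
    [0,0,0,0,0,-0.745,20]
  ]
}}

```text
time: 24.15
tool_pos: [0.5588, -0.1154, 0.1769]
ee_rot: [-3.139, -0.005, 2.935]
wrist_force: [-0.5, -0.5, -2.2]
width: 0.0336
finger_force: 29.5
```

```bash
cat >> h.py <<'E'
CO=np.array([.591,-.1175]);CA=np.radians(-11.3)
def incr(p):
    d=np.array(p[:2])-CO;c,s=np.cos(CA),np.sin(CA);return np.round([c*d[0]+s*d[1],-s*d[0]+c*d[1],p[2]],4)
def crw(X,Y,Z):
    c,s=np.cos(CA),np.sin(CA);return np.array([CO[0]+c*X-s*Y,CO[1]+s*X+c*Y,Z])
NT=np.array([.7051,.0044,-.7091]);NT/=np.linalg.norm(NT)
def cart():
    o=robot.get_obs();M=R.from_euler('xyz',o["ee_rot"]).as_matrix()
    # TCP sat 3 mm beyond the axis along d, .0513 above the foot, at the grasp
    dt=np.array([.7091,0,.7051]) # horizontal outward direction, in tool axes, at the grasp
    f=M@(-.0513*NT-.0030*dt)+o["tool_pos"];n=M@NT
    print("t",o["time"],o["joint_positions"].round(2),"F",np.round(o["wrist_force"],1),"w",round(o["width"],4))
    print("tcp",incr(o["tool_pos"]),"mid",incr(f+.0475*n),"tip",incr(f+.118*n),"n yaw",np.degrees(np.arctan2(-n[1],-n[0])).round(2),"n elev",np.degrees(np.arcsin(n[2])).round(2),"roll",M[2,1].round(3))
    return f+.0475*n,n
E
python3 -c "
from h import *
cart();o=robot.get_obs();print(np.degrees(o['ee_rot']),o['tool_pos'])"
```

```text
t 24.15 [-0.3   0.15  1.39 -0.    1.6  -1.67] F [-0.5 -0.5 -2.2] w 0.0336
tcp [-0.032  -0.0043  0.1769] mid [-0.0272 -0.0043  0.1763] tip [-0.0766 -0.0034  0.2265] n yaw -12.35 n elev 45.44 roll -0.003
[-179.84759934   -0.2818752   168.16558953] [ 0.55882839 -0.11541657  0.17688374]
```

Emit:
{"fn": "servo_tool", "kwargs": {
  "plan": [
    [-0.4,0,-0.1,0,0,0,20],
    [-0.8,0,-0.3,0,0,0,20],
    [-1,0,-0.3,0,0,0,20],
    [-1,0,-0.3,0,0,0,20],
    [-1,0,-0.3,0,0,0,20],
    [-1,0,-0.3,0,0,0,20]
  ]
}}

```text
time: 24.65
tool_pos: [0.6569, -0.1356, 0.2063]
ee_rot: [-3.139, -0.007, 2.937]
wrist_force: [0.5, 0.1, -2.2]
width: 0.0339
finger_force: 29.5
```

```bash
python3 -c "
from h import *
o=robot.get_obs();print(o['tool_pos'].tolist(),o['ee_rot'].tolist())
snap('wrist','w12')
o=robot.get_obs();print(o['tool_pos'].tolist(),o['ee_rot'].tolist())
im=cv2.imread('pics/w12.png')[0:300,200:440]
im=np.clip((im/255.)**.65*255,0,255).astype(np.uint8);cv2.imwrite('pics/w12c.png',cv2.resize(im,None,fx=2,fy=2,interpolation=2))"
```

```text
[0.6569021777290932, -0.13563780398760492, 0.20628197272476417] [-3.138872537240465, -0.0065800909203481694, 2.9365370309093612]
[0.6566966928647421, -0.13560569905556255, 0.20665383789804595] [-3.138779795159697, -0.006150121260559915, 2.936796540653462]
```

View pics/w12c.png

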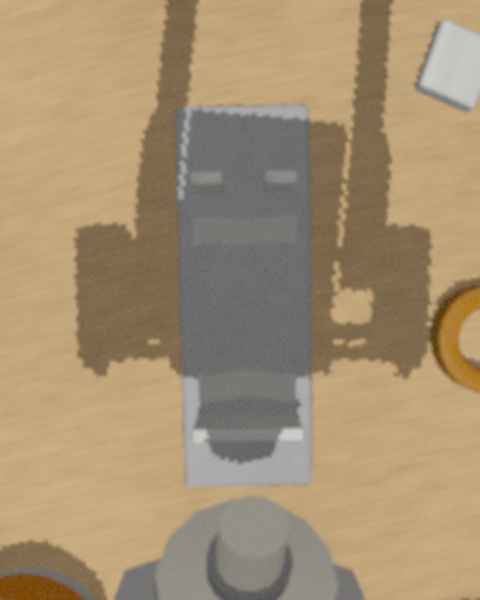

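The cradle is in full view: base corners at crop (178,107), (307,105), (311,485) and (186,487), and the fork slot between x 222 and x 266 at y 178. I'll fit its pose.

```bash
cat > fit.py <<'E'
from h import *
F=[(178,106.5,.008,-100,-32),(307.5,104.5,.008,-100,32),(311.5,485,.008,90,32),(186,487,.008,90,-32),(222,178,.046,-58,-9),(266,178,.046,-58,9)]
W=np.array([at("wrist",200+(x+.5)/2-.5,(y+.5)/2-.5,z) for x,y,z,_,_ in F]);A=np.array([f[3:] for f in F])/1000
Ac=A-A.mean(0);Wc=W[:,:2]-W[:,:2].mean(0)
th=np.arctan2((Ac[:,0]*Wc[:,1]-Ac[:,1]*Wc[:,0]).sum(),(Ac*Wc).sum());c,s=np.cos(th),np.sin(th);Rm=np.array([[c,-s],[s,c]])
o=W[:,:2].mean(0)-Rm@A.mean(0);print(np.degrees(th),o,((W[:,:2]-o-A@Rm.T)*1000).round(1).tolist())
# held tip: nozzle's top disc centre seen at crop (254,528)?
m,n=cart();print("tip pred world",m+.0705*n)
for v in(520,527):print(at("wrist",200+254/2,v/2,(m+.0705*n)[2]))
E
python3 fit.py
```

```text
-10.756545128736295 [ 0.59170173 -0.11948042] [[0.2, 1.1], [-0.2, -0.7], [-0.2, -0.1], [-0.1, 0.2], [-0.0, -0.6], [0.4, 0.1]]
t 24.7 [-0.29  0.37  1.07 -0.    1.71 -1.65] F [-0.3  0.7 -1.7] w 0.0335
tcp [ 0.068  -0.0049  0.2067] mid [ 0.0728 -0.0049  0.206 ] tip [ 0.0234 -0.0041  0.2563] n yaw -12.26 n elev 45.51 roll -0.003
tip pred world [ 0.61311868 -0.1261125   0.25634011]
[ 0.616  -0.1253  0.2563]
[ 0.6171 -0.1255  0.2563]
```

```bash
sed -i 's/^CO=.*/CO=np.array([.5917,-.1195]);CA=np.radians(-10.76)/' h.py; python3 -c "
from h import *
o=robot.get_obs();M=R.from_euler('xyz',o['ee_rot']).as_matrix()
u=crw(1,0,0)-crw(0,0,0)
# target: R NT=-u, tool y horizontal = +Y
y=crw(0,1,0)-crw(0,0,0)
nt=NT;yt=np.array([0,1,0]);yt=yt-nt*(nt@yt);yt/=np.linalg.norm(yt);B=np.c_[nt,yt,np.cross(nt,yt)]
D=np.c_[-u,y,np.cross(-u,y)]@B.T
print((R.from_matrix(M.T@D).as_rotvec()/(np.pi/2)).round(4))"
```

```text
[-0.007  -0.5057 -0.0122]
```

Emit:
{"fn": "servo_tool", "kwargs": {
  "plan": [
    [0,0,0,-0.001,-0.072,-0.002,20],
    [0,0,0,-0.002,-0.144,-0.004,20],
    [0,0,0,-0.003,-0.216,-0.005,20],
    [0,0,0,-0.004,-0.289,-0.007,20],
    [0,0,0,-0.005,-0.361,-0.009,20],
    [0,0,0,-0.006,-0.433,-0.01,20],
    [0,0,0,-0.007,-0.506,-0.012,20],
    [0,0,0,-0.007,-0.506,-0.012,20],
    [0,0,0,-0.007,-0.506,-0.012,20],
    [0,0,0,-0.007,-0.506,-0.012,20]
  ]
}}

```text
time: 25.53
tool_pos: [0.6586, -0.1363, 0.21]
ee_rot: [-3.141, 0.792, 2.959]
wrist_force: [1.0, 0.3, -0.1]
width: 0.0335
finger_force: 29.5
```

```bash
cat > go.py <<'E'
import sys
from h import *
m,n=cart()
o=robot.get_obs();M=R.from_euler('xyz',o['ee_rot'])
for Z in map(float,sys.argv[1:]):print(Z,M.inv().apply(crw(.0,0,Z)-m).round(4))
E
python3 go.py .15 .08 .06
```

```text
t 25.5333 [-0.35 -0.12  1.8   0.18  0.69 -1.83] F [ 1.   0.3 -0.1] w 0.0335
tcp [ 0.0689 -0.004   0.21  ] mid [ 0.0726 -0.004   0.213 ] tip [ 0.0021 -0.004   0.2127] n yaw -10.75 n elev -0.23 roll -0.0
0.15 [ 0.0959  0.0044 -0.0074]
0.08 [0.1457 0.0044 0.0417]
0.06 [0.1599 0.0044 0.0558]
```

Emit:
{"fn": "servo_tool", "kwargs": {
  "plan": [
    [0.3,0.044,-0.03,0,0,0,20],
    [0.6,0.044,-0.06,0,0,0,20],
    [0.9,0.044,-0.07,0,0,0,20],
    [0.96,0.044,-0.07,0,0,0,20],
    [0.96,0.044,-0.07,0,0,0,20],
    [0.96,0.044,-0.07,0,0,0,20]
  ]
}}

```text
time: 26.03
tool_pos: [0.5902, -0.1195, 0.1483]
ee_rot: [-3.14, 0.796, 2.959]
wrist_force: [0.3, -0.0, 0.5]
width: 0.034
finger_force: 29.5
```

```bash
python3 go.py .08 .06
```

```text
t 26.0333 [-0.37 -0.24  2.03  0.24  0.58 -1.9 ] F [ 0.3 -0.   0.5] w 0.034
tcp [-0.0015 -0.0003  0.1483] mid [ 0.0023 -0.0003  0.1513] tip [-0.0682 -0.0003  0.1508] n yaw -10.75 n elev -0.44 roll -0.001
0.08 [0.0526 0.0004 0.0482]
0.06 [0.0669 0.0004 0.0622]
```

Emit:
{"fn": "servo_tool", "kwargs": {
  "plan": [
    [0.15,0.004,0.14,0,0,0,20],
    [0.3,0.004,0.28,0,0,0,20],
    [0.45,0.004,0.42,0,0,0,20],
    [0.6,0.004,0.55,0,0,0,20],
    [0.64,0.004,0.6,0,0,0,20],
    [0.64,0.004,0.6,0,0,0,20],
    [0.64,0.004,0.6,0,0,0,20]
  ]
}}

```text
time: 26.62
tool_pos: [0.5873, -0.1184, 0.0589]
ee_rot: [-3.141, 0.794, 2.959]
wrist_force: [0.2, 0.4, -2.0]
width: 0.0335
finger_force: 29.5
```

```bash
python3 go.py .055 .05
```

```text
t 26.6167 [-0.37 -0.11  2.13  0.37  0.36 -2.05] F [ 0.2  0.4 -2. ] w 0.0335
tcp [-0.0045  0.0002  0.0589] mid [-0.0007  0.0002  0.0619] tip [-0.0712  0.0002  0.0615] n yaw -10.74 n elev -0.32 roll -0.001
0.055 [ 0.0044 -0.0002  0.0053]
0.05 [ 0.008  -0.0002  0.0088]
```

Emit:
{"fn": "servo_tool", "kwargs": {
  "plan": [
    [0.02,0,0.025,0,0,0,20],
    [0.044,0,0.053,0,0,0,20],
    [0.044,0,0.053,0,0,0,20],
    [0.044,0,0.053,0,0,0,20]
  ]
}}

```text
time: 26.95
tool_pos: [0.5858, -0.1178, 0.0499]
ee_rot: [-3.141, 0.791, 2.959]
wrist_force: [0.4, 0.6, -1.5]
width: 0.0333
finger_force: 29.5
```

```bash
python3 go.py .052 .05
```

```text
t 26.95 [-0.37 -0.1   2.14  0.39  0.35 -2.07] F [ 0.4  0.6 -1.5] w 0.0333
tcp [-0.0061  0.0006  0.0499] mid [-0.0023  0.0006  0.053 ] tip [-0.0728  0.0006  0.0528] n yaw -10.73 n elev -0.15 roll -0.0
0.052 [-0.0009 -0.0006  0.0023]
0.05 [ 0.0005 -0.0006  0.0037]
```

Emit:
{"fn": "servo_tool", "kwargs": {
  "plan": [
    [0.005,-0.003,0.012,0,0,0,20],
    [0.012,-0.005,0.025,0,0,0,20],
    [0.012,-0.005,0.025,0,0,0,20],
    [0.012,-0.005,0.025,0,0,0,20]
  ]
}}

```text
time: 27.28
tool_pos: [0.5863, -0.1184, 0.0467]
ee_rot: [-3.142, 0.79, 2.959]
wrist_force: [-0.7, -0.1, -0.2]
width: 0.0335
finger_force: 29.5
```

```bash
python3 go.py .05 .048
```

```text
t 27.2833 [-0.37 -0.09  2.14  0.4   0.34 -2.08] F [-0.7 -0.1 -0.2] w 0.0335
tcp [-0.0055  0.0001  0.0467] mid [-0.0017  0.0001  0.0497] tip [-0.0722  0.0001  0.0496] n yaw -10.73 n elev -0.1 roll -0.0
0.05 [-0.0014 -0.0001  0.001 ]
0.048 [ 0.     -0.0001  0.0024]
```

Emit:
{"fn": "servo_tool", "kwargs": {
  "plan": [
    [0.006,0,0.008,0,0,0,20],
    [0.01,0,0.014,0,0,0,20],
    [0.01,0,0.014,0,0,0,20],
    [0.01,0,0.014,0,0,0,20]
  ]
}}

```text
time: 27.62
tool_pos: [0.5866, -0.1184, 0.045]
ee_rot: [-3.142, 0.79, 2.959]
wrist_force: [1.1, 0.5, -0.8]
width: 0.033
finger_force: 29.5
```

```bash
python3 go.py .05 .048
```

```text
t 27.6167 [-0.37 -0.09  2.14  0.41  0.34 -2.09] F [ 1.1  0.5 -0.8] w 0.033
tcp [-0.0052  0.0002  0.045 ] mid [-0.0014  0.0002  0.048 ] tip [-0.0719  0.0001  0.0479] n yaw -10.73 n elev -0.1 roll -0.0
0.05 [-0.0024 -0.0002 -0.0004]
0.048 [-0.001  -0.0002  0.001 ]
```

Emit:
{"fn": "servo_tool", "kwargs": {
  "plan": [
    [0.006,0,0.008,0,0,0,20],
    [0.01,0,0.014,0,0,0,20],
    [0.01,0,0.014,0,0,0,20],
    [0.01,0,0.014,0,0,0,20]
  ]
}}

```text
time: 27.95
tool_pos: [0.5874, -0.1185, 0.0441]
ee_rot: [-3.141, 0.791, 2.959]
wrist_force: [-1.6, 0.7, 1.9]
width: 0.0331
finger_force: 29.4
```

```bash
python3 go.py .05; python3 -c "
from h import *
snap('scene','s9');snap('wrist','w13')
a=cv2.imread('pics/s9.png');print([ (d['extent'],d['conf']) for d in robot.find_in('cartridge','scene')][:4])"
```

```text
t 27.95 [-0.37 -0.09  2.14  0.41  0.33 -2.09] F [-1.6  0.7  1.9] w 0.0331
tcp [-0.0044  0.0001  0.0441] mid [-0.0006  0.0001  0.0471] tip [-0.0711  0.0001  0.0469] n yaw -10.72 n elev -0.18 roll -0.0
0.05 [-0.0025 -0.0001 -0.0016]
[([284.2, 186.1, 12.7, 31.4], 0.87), ([337.1, 257.6, 45.5, 21.6], 0.74), ([253.4, 219.6, 17.2, 32.9], 0.67), ([281.3, 166.2, 9.2, 19.7], 0.67)]
```

Contact is felt (about +3 N), so the cartridge rests in the saddles. I'll release it and back out along the tool axis.

Emit:
{"fn": "servo_tool", "kwargs": {
  "plan": [
    [0,0,0,0,0,0,45],
    [0,0,0,0,0,0,60],
    [0,0,0,0,0,0,60],
    [0,0,0,0,0,0,60],
    [0,0,0,0,0,0,60],
    [0,0,-0.2,0,0,0,60],
    [0,0,-0.5,0,0,0,60],
    [0,0,-0.9,0,0,0,60],
    [0,0,-0.9,0,0,0,60],
    [0,0,-0.9,0,0,0,60]
  ]
}}

```text
time: 28.93
tool_pos: [0.5248, -0.1074, 0.1113]
ee_rot: [-3.139, 0.799, 2.96]
wrist_force: [0.2, 0.2, -0.6]
width: 0.0596
finger_force: 0.0
```

```bash
python3 -c "
from h import *
cart()
im=snap('wrist','w14');s=snap('scene','s14');t=snap('top','t14')
W=cv2.imread('pics/w14.png');S=cv2.imread('pics/s14.png')[220:360,290:460];T=cv2.imread('pics/top0.png')
T=cv2.imread('pics/t14.png')[200:320,160:420]
cv2.imwrite('pics/m14.png',np.hstack([cv2.resize(W,(400,300)),cv2.resize(S,(364,300),interpolation=2)]))
cv2.imwrite('pics/m14.png',np.vstack([cv2.imread('pics/m14.png'),cv2.resize(T,(764,290))[:,:]]))"
```

```text
t 28.9333 [-0.41 -0.38  2.21  0.31  0.55 -2.  ] F [ 0.2  0.2 -0.6] w 0.0596
tcp [-0.068  -0.0006  0.1113] mid [-0.0642 -0.0006  0.1143] tip [-0.1347 -0.0006  0.1136] n yaw -10.75 n elev -0.6 roll -0.002
```

View pics/m14.png

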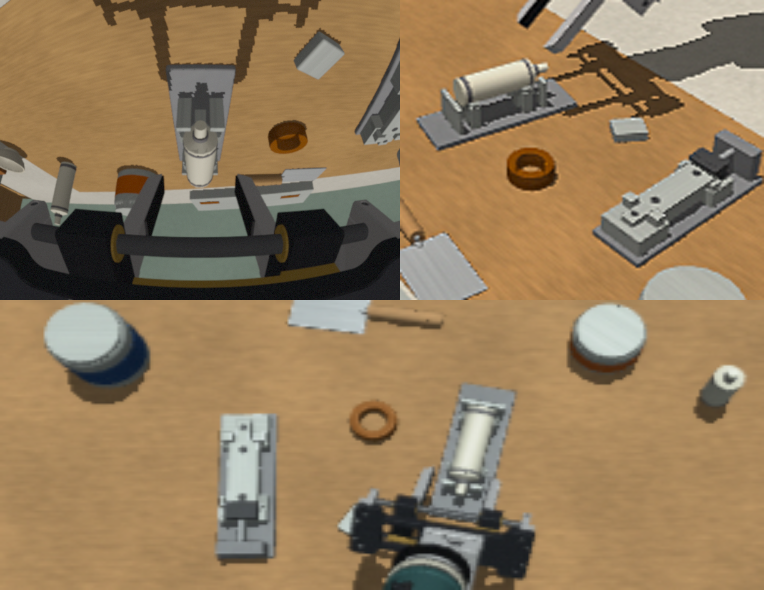

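Both parts show in place. The cartridge lies level in both saddles with its nozzle over the fork, the bracket is seated, and the bystanders are where they were. The gripper is clear, so I'm handing in.

```bash
python3 -c "
from bench import robot
print(robot.close_job())"
```

```text
the job is handed in; nothing more can be done
None
```

The job is handed in at about 29 s: the bracket is flat in the tray under the lip with its tongue in the fork, and the cartridge lies in both saddles with its nozzle over the nozzle fork, judged from the last pictures, as no verdict came back.

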